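Set a foam-model section in the gluing jig and hang up the totes

TASK

Put the blue model section into the gluing jig: swing the jig's cam lever fully open, lower the section over the two locating pins until it lies flush on the board, then swing the lever fully back to lock it. Also clear the bench by hanging every white tote by its handle on a pair of prongs of the hook rack, so that all hang still and level. Do not knock over the glue bottle or the pen cup.

Things in the scene. Friction and masses are not known exactly. Their poses are not given: they have to be found in the camera images.
- jig: gluing jig, fixed: plywood board 125 mm in its x, y from -175 to +100 mm, 18 mm thick. Origin on the table under the midpoint between its pins. Two steel pins of 12 mm diameter stand at y = -60 and +60 mm (x = 0), 40 mm above the board, tips tapered over the last 8 mm
- jig_seat (a point): point on the board's top midway between the pins, 18 mm above the table; axes as the jig's
- jaw_lip (a point): lower front edge, 39 mm above the table, of the lip of the sliding aluminium jaw at the jig's -y end (60 mm wide in x, top 49 mm above the table). The cam lever moves it: locked, the lip reaches 6 mm over the end of the seated section and blocks loading; lever open, the jaw stands 14 mm farther to -y, clear of it
- cam_lever (a joint): cam lever angle (rad): 0 = locked, pointing to the jig's -x; 1.5 = fully open, at its stop, pointing to the jig's -y; positive is counter-clockwise seen from above. Starts within 0.1 rad of locked. Turns about a vertical axis, stays where it is left, needs about 2 N at the peg
- lever_pivot (a point): point on the lever's vertical axis, 87 mm above the table, at jig x = 0, y = -140 mm
- lever_peg (a point): middle of the black upright peg at the lever's end, 70 mm from the pivot, 87 mm above the table: 16 mm diameter, standing 56 to 102 mm above the table on the lever's flat bar (18 mm wide, 10 mm thick). It can be gripped from above and led round its arc
- section: blue model section, about 0.2 kg: floor plate 110 (x) x 170 (y) x 18 mm, 14 mm through holes at y = +-60 mm (x = 0), on its middle an upright wall to grip, 24 mm thick (x), 80 mm long (y), top 78 mm above the underside. A block (top 53 mm) stands on the wall's -x side from y = 16 to 40 mm. Origin at the centre of the underside, z up. Fits either way round
- rack: fixed wooden hook rack, 420 mm long along its y, top 218 mm above the table; prongs point to its -x, towards the robot. A cross board 18 mm thick, 36 mm high (centre 200 mm above the table, x = 0) on two end posts carries three pairs of steel prongs. Origin on the table under the cross board
- hook0 (a point): -y end pair of prongs: 10 mm round, at y = +-30 mm from this point, level from the cross board (face 53 mm to +x) to 43 mm to -x, then turned up to tips 18 mm higher, 61 mm to -x. The point is midway between them, level with their upper side, 205 mm above the table; axes as the rack's. The handle bar lies across both prongs, the gripper fits between them
- hook1 (a point): middle pair of prongs: 10 mm round, at y = +-30 mm from this point, level from the cross board (face 53 mm to +x) to 43 mm to -x, then turned up to tips 18 mm higher, 61 mm to -x. The point is midway between them, level with their upper side, 205 mm above the table; axes as the rack's. The handle bar lies across both prongs, the gripper fits between them
- hook2 (a point): +y end pair of prongs: 10 mm round, at y = +-30 mm from this point, level from the cross board (face 53 mm to +x) to 43 mm to -x, then turned up to tips 18 mm higher, 61 mm to -x. The point is midway between them, level with their upper side, 205 mm above the table; axes as the rack's. The handle bar lies across both prongs, the gripper fits between them
- tote_a: white steel tote, open box 64 (x) x 110 (y) x 50 mm high with an arched handle; origin at the centre of its underside, z up. Straps 16 mm wide, 5 thick rise at y = +-52 mm to a wooden bar along y: 110 mm long, 16 wide, 12 high, centre 126 mm up. Contents stick up 75 mm at most; above that the space under the bar is free. About 0.25 kg. May be absent.
- tote_b: white steel tote, open box 64 (x) x 110 (y) x 50 mm high with an arched handle; origin at the centre of its underside, z up. Straps 16 mm wide, 5 thick rise at y = +-52 mm to a wooden bar along y: 110 mm long, 16 wide, 12 high, centre 126 mm up. Contents stick up 75 mm at most; above that the space under the bar is free. About 0.25 kg. May be absent.
- tote_c: white steel tote, open box 64 (x) x 110 (y) x 50 mm high with an arched handle; origin at the centre of its underside, z up. Straps 16 mm wide, 5 thick rise at y = +-52 mm to a wooden bar along y: 110 mm long, 16 wide, 12 high, centre 126 mm up. Contents stick up 75 mm at most; above that the space under the bar is free. About 0.25 kg. May be absent.
- tote_a_bar (a point): centre of the handle bar of tote_a, axes as the tote's
- tote_b_bar (a point): centre of the handle bar of tote_b, axes as the tote's
- tote_c_bar (a point): centre of the handle bar of tote_c, axes as the tote's
- glue: white glue bottle with a yellow label, 40 mm diameter, 110 mm tall, origin under its centre; a bystander
- pen_cup: white ceramic cup, 72 mm diameter, 90 mm tall, origin under its centre; a bystander

How it is judged:
By the outcome, as a careful person would: the job done as asked, in the order asked, and still so for the second after the job is handed in, with the robot touching nothing.
Of tote_a, tote_b, tote_c only 2 to 3 are there at a start; the rules pass over those that are not, and their reading is None.
At some moment in a run one of section, tote_a, tote_b, tote_c may be knocked a few centimetres aside while the robot is not near it.
It also fails if it takes over 200 s, if anything falls off the work surface, if the arm or the gripper's body presses on something with over 40 N, if the wrist force passes 120 N, or if a joint passes its speed limit or range.

ROBOT

A 7-joint arm with a two-finger parallel gripper is mounted at the origin on the work surface. World frame = base frame: x ahead of the robot, y to its left, z up, the work surface at z = 0. Lengths are in m, angles in rad, forces in N, time in s.
With the tool pointing down it reaches from about 0.4 to 0.85 m from the base axis. Payload 10.4 kg.
Tool frame: the origin (TCP) lies midway between the tips of the shut fingers; the grasp point (between the pads) lies 19 mm behind it (manip.hold_point_z is the z of the grasp point in the tool frame, in m); z points along the fingers, y is the line along which they close (so a half turn about z gives the same grasp; the last joint's range is limited). The gripper opens to 87 mm and grips with 3 to 60 N. Pads are 19 mm wide; open, the fingers measure 117 mm over their backs; the gripper's body (75 mm by 190 mm) begins 51 mm behind the grasp point.
Start: joints at [-1.161, 0.332, -0.065, 1.46, 0.022, 1.35, -0.088], TCP at [0.262, 0.567, 0.223] pointing down, gripper open.
Joint ranges: [-2.6, 2.6], [-0.5, 2.12], [-1.47, 1.34], [0.16, 2.42], [-1.27, 4.41], [0.06, 2.06], [-2.6, 2.6]. Speed limits (rad/s): [2.22, 2.22, 2.79, 2.79, 3.14, 3.14, 3.14].

INTERFACE

Orientations are given as a rotation vector (axis times angle).
In Python, from cell import observe, cams, job, manip gives the robot as it stands.
- The arm moves only by the shell command python3 -m handwheel 'ROWS'. ROWS is JSON, a list of rows, each a list of 3 entries, a list of its own where there are three numbers: the turn, a rotation vector about the tool's x, y, z scaled (see below), then the shift along the tool's x, y, z scaled (see below), then the opening, from 0 (shut) to 1 (fully open). A call has 1 to 20 rows; each row is the pose to reach, as a shift and turn from the pose commanded when the call began, along the tool's axes at that moment, turning the shorter way round; what a row does not reach only later rows make up. The controller multiplies each number of a shift by 250 mm and each number of a turn by 180 degrees. A row lasts 1/12 s, in which the tool goes at most 41.7 mm and 7.16 degrees, less where a joint would pass 70% of its speed; a pose out of reach is approached as far as the arm can. A call with a number of a shift or a turn outside -1 to 1 is refused whole. A call with a gripper value outside its range is refused whole. The fingers move at their own pace and stop on an object; the grip force is fixed at half the most. Time passes only in rows, so rows that repeat a pose let the fingers close. It gives the time, the measured TCP pose, the force, the opening and the grip force at its end, in the units of the state.
- observe(): the state, without advancing time (a new reading comes with each control period).
- cams.camera(name): name is "side" or "top"; returns the picture (480x640x3 uint8, red, green, blue); there is no depth.
- cams.camera_info(name): a dict with "mtx" (3x3 intrinsics, pixels), "distortion" ([k1, k2, p1, p2, k3] as OpenCV has them; the pictures are not rectified), "rvec" (rotation vector, rad) and "tvec" (3), from world to camera coordinates, as OpenCV has them. Camera axes: x right, y down, z forward; pixel columns grow to the right and rows downward; lengths in m; the calibration is good to about 2 mm. A picture is of the moment at which its call begins. camera_info takes no time and is no camera call.
- job.finish_job(): hands the job in; it is judged then, once.
Trained networks look in the newest picture that a camera, given by its name, has taken for a name from the list of things; names that differ only in an ending like _2 or _b are one class to them, and where a whole thing is asked for, a point or a joint stands for the part that bears it (a point fixed in the world has none). Each returns a list of dicts, best first, with "conf" (0 to 1); they miss things now and then, are a little off and sometimes report something else, mostly with a low value. They report only what shows in the picture. A call takes as long as a camera call.
- cams.cut_out(camera, target): "pixels" (480x640 bool, what is visible of it) and "box" ([centre column, centre row, width, height] in pixels, round what is visible of it).
The state is a dict: "t": time; "qpos": joint angles; "joint_vel": joint speeds; "effort": joint torques, N m; "ee_pos": TCP position; "orientation": TCP orientation; "contact_force": force on the tool from outside, world axes, zero at the start; "wrist_torque": the same for the moment, N m; "grip_width": finger opening in m; "gripper_force": force on a finger pad.
Only numpy, scipy, OpenCV 4.12 (cv2) and the standard library are available. Lean on these libraries where they do the work, as an engineer would, in place of code of your own. Each camera call takes 0.05 s, during which the arm holds its last target. There are 200 camera calls.

## Working session

There is one attempt and no reset: what is moved stays moved. The work goes in short steps, Python scripts to look and compute and a shell command to move; the robot and the scene stay as the last step left them, time stands still between calls to the robot, and variables do not carry over. Pictures are saved under pics/ and viewed, at most 14 in all, crops included, and the job is handed in when it is done.

```bash
ls; mkdir -p pics; python3 - <<'E'
from cell import observe, cams, job, manip
import cv2
print(observe(), manip.hold_point_z)
for n in("side","top"):
    print(cams.camera_info(n)); cv2.imwrite(f"pics/{n}0.png",cams.camera(n)[:,:,::-1])
E
```

```text
pics
{'t': 0.0, 'qpos': array([-1.16060465,  0.3328519 , -0.06468126,  1.46094593,  0.02159418,
        1.34989079, -0.08849243]), 'joint_vel': array([-1.45769647e-03,  1.59627137e-03, -5.50479635e-04, -1.42701197e-03,
        4.97619036e-05,  1.68375551e-03, -5.34222553e-04]), 'effort': array([ 4.09852746e-04, -6.23268628e+01,  2.48265773e-02, -3.89893520e+01,
       -6.13347441e-02,  3.99467780e-02,  1.23613236e-04]), 'ee_pos': array([0.26198093, 0.56701688, 0.22176416]), 'orientation': array([-6.74468577e-01, -3.06809523e+00,  2.16879683e-03]), 'contact_force': array([0.13071571, 0.01970439, 0.16781005]), 'wrist_torque': array([-0.01023161,  0.02569172, -0.01377052]), 'gripper_force': 0.0, 'grip_width': 0.08713748773866967} -0.0187
{'mtx': array([[486.14561828,   0.        , 316.99916388],
       [  0.        , 486.14561828, 234.58126567],
       [  0.        ,   0.        ,   1.        ]]), 'distortion': array([-0.04507279,  0.        ,  0.        ,  0.        ,  0.        ]), 'rvec': array([ 2.07765043, -0.28745333,  0.16274375]), 'tvec': array([-0.51717372,  0.16855377,  1.125425  ])}
{'mtx': array([[492.9624069 ,   0.        , 326.66903326],
       [  0.        , 492.9624069 , 236.63865796],
       [  0.        ,   0.        ,   1.        ]]), 'distortion': array([-0.11349375,  0.        ,  0.        ,  0.        ,  0.        ]), 'rvec': array([ 2.08734357, -2.14778351,  0.19731378]), 'tvec': array([-0.04052302,  0.54840837,  1.08054985])}
```

View pics/side0.png

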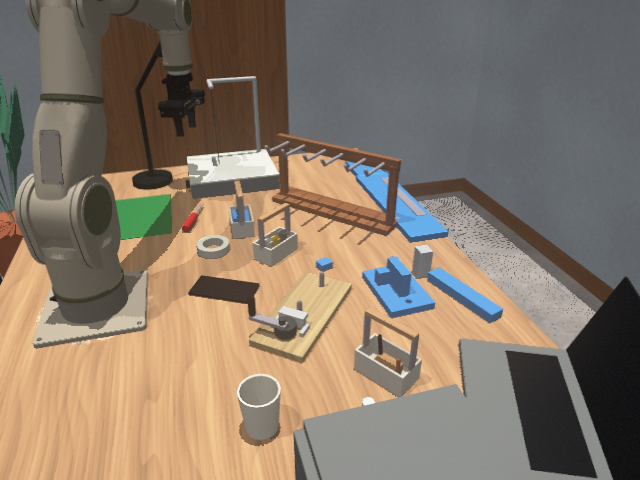

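View pics/top0.png

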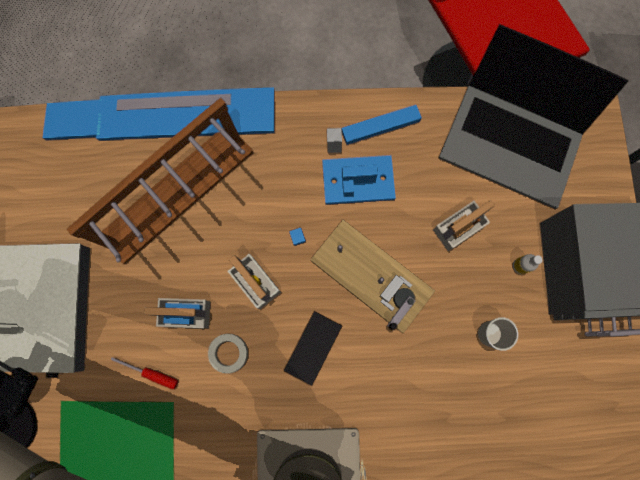

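The side view shows the jig (300,315), the section (397,285), three totes (241,215), (275,243), (388,355), the cup (260,405) and the rack. In the top view the totes are at (182,312), (253,280) and (462,226), the section at (358,180), the jig at (372,277), the rack at (165,180) and the glue at (527,263).

```bash
cat > h.py <<'E'
import numpy as np, cv2
from scipy.optimize import minimize
from cell import observe, cams, job, manip
I={n:cams.camera_info(n) for n in("side","top")}
def proj(P,n):
    i=I[n]; return cv2.projectPoints(np.asarray(P,float).reshape(-1,3),i["rvec"],i["tvec"],i["mtx"],i["distortion"])[0][:,0]
def ray(px,n,z):
    i=I[n]; u=cv2.undistortPoints(np.array([[px]],float),i["mtx"],i["distortion"])[0,0]
    R=cv2.Rodrigues(i["rvec"])[0]; d=R.T@np.array([*u,1]); c=-R.T@i["tvec"]
    return c+d*(z-c[2])/d[2]
def box(x0,x1,y0,y1,z0,z1): return np.array([[x,y,z] for x in(x0,x1) for y in(y0,y1) for z in(z0,z1)])/1000
TOTE=[box(-32,32,-55,55,0,50)]+[box(-8,8,s*52-2.5,s*52+2.5,0,126) for s in(-1,1)]+[box(-8,8,-55,55,120,132)]
SECT=[box(-55,55,-85,85,0,18),box(-12,12,-40,40,0,78),box(-30,-12,16,40,0,53)]
BOARD=[box(-62.5,62.5,-175,100,0,18)]+[box(-5,5,s*60-5,s*60+5,18,58) for s in(-1,1)]
def place(P,p):
    c,s=np.cos(p[2]),np.sin(p[2]); return P@np.array([[c,-s,0],[s,c,0],[0,0,1]]).T+[p[0],p[1],p[3] if len(p)>3 else 0]
def render(M,p,n):
    m=np.zeros((480,640),np.uint8)
    for b in M:
        h=cv2.convexHull(proj(place(b,p),n).astype(np.float32))
        cv2.fillConvexPoly(m,np.round(h*16).astype(int),255,cv2.LINE_AA,4)
    return m/255.
def fit(M,masks,p0,yaws=None):
    B={n:m.astype(float) for n,m in masks.items()}
    def f(p): return sum(np.abs(render(M,p,n)-b).sum()/b.sum() for n,b in B.items())
    best=None
    for y in (yaws if yaws is not None else np.arange(0,np.pi,np.pi/8)):
        q=np.array([p0[0],p0[1],y]); S=np.vstack([q,q+[.02,0,0],q+[0,.02,0],q+[0,0,.25]])
        r=minimize(f,q,method="Nelder-Mead",options=dict(initial_simplex=S,xatol=2e-4,fatol=1e-4,maxiter=150))
        if best is None or r.fun<best.fun: best=r
    return best.x,best.fun
E
python3 - <<'E'
from h import *
import pickle
D={}
for n in I:
    cv2.imwrite("pics/tmp.png",cams.camera(n)[:,:,::-1])
    for t in("tote_a","section","jig","cam_lever","rack","glue","pen_cup"):
        D[n,t]=r=cams.cut_out(n,t)
        print(n,t,[(round(d["conf"],2),np.round(d["box"]).astype(int).tolist(),int(d["pixels"].sum())) for d in r])
pickle.dump(D,open("d.pkl","wb"))
E
```

```text
side tote_a [(0.87, [389, 352, 64, 95], 3493)]
side section [(0.8, [398, 286, 76, 59], 2548)]
side jig [(0.66, [298, 316, 103, 92], 5255)]
side cam_lever [(0.84, [273, 317, 48, 43], 719)]
side rack [(0.72, [298, 318, 103, 90], 5091)]
side glue [(0.53, [399, 287, 74, 58], 2526)]
side pen_cup [(0.69, [297, 316, 107, 93], 5374), (0.57, [242, 211, 27, 55], 907)]
top tote_a [(0.94, [254, 281, 51, 55], 1505), (0.73, [179, 314, 64, 28], 1612), (0.69, [465, 224, 58, 55], 1511)]
top section [(0.78, [360, 182, 74, 50], 3249)]
top jig [(0.68, [372, 277, 127, 112], 6419), (0.47, [161, 183, 180, 166], 10638)]
top cam_lever [(0.65, [400, 309, 29, 47], 611)]
top rack [(0.67, [159, 182, 186, 163], 11114)]
top glue [(0.78, [527, 263, 27, 20], 377)]
top pen_cup [(0.72, [496, 335, 44, 32], 1042)]
```

```bash
cat > fitall.py <<'E'
from h import *
import pickle
D=pickle.load(open("d.pkl","rb"))
g=lambda n,t,k=0:D[n,t][k]["pixels"]
T={}
T["sect"]=fit(SECT,dict(top=g("top","section"),side=g("side","section")),ray((360,182),"top",.02),np.arange(0,6.28,np.pi/4))
T["tL"]=fit(TOTE,dict(top=g("top","tote_a",1),side=g("side","pen_cup",1)),ray((182,312),"top",.05))
T["tM"]=fit(TOTE,dict(top=g("top","tote_a",0)),ray((254,281),"top",.05))
T["tR"]=fit(TOTE,dict(top=g("top","tote_a",2),side=g("side","tote_a",0)),ray((465,224),"top",.05))
j0=ray((340,247),"top",.058); j1=ray((381,280),"top",.058)
print("pins",j0,j1,np.linalg.norm(j0-j1))
d=j0-j1; yaw=np.arctan2(-d[0],d[1]); m=(j0+j1)/2
T["jig"]=fit(BOARD,dict(top=g("top","jig"),side=g("side","jig")),m,[yaw]); print("from pins",m,yaw)
for n in("top","side"): print("knob/peg",ray({"top":(393,327),"side":(251,296)}[n],n,.102))
print("glue",ray((520,264),"top",.03)," cup",ray((500,338),"top",.045))
for k,(p,e) in T.items(): print(k,np.round(p,4),round(e,3))
for n in I:
    im=cams.camera(n)[:,:,::-1].copy()
    for k,(p,e) in T.items():
        M=dict(s=SECT,t=TOTE,j=BOARD)[k[0]]
        for b in M:
            h=cv2.convexHull(proj(place(b,p),n).astype(np.float32)); cv2.polylines(im,[np.round(h*16).astype(int)],True,(0,0,255),1,cv2.LINE_AA,4)
    np.save(f"{n}.npy",im); c=im[120:380,140:520] if n=="top" else im[160:420,190:480]
    cv2.imwrite(f"pics/{n}1.png",cv2.resize(c,None,fx=2,fy=2))
E
python3 fitall.py
```

```text
pins [ 0.52105108 -0.08586529  0.058     ] [ 0.44294831 -0.1757206   0.058     ] 0.11905468951161181
from pins [ 0.4819997  -0.13079295  0.058     ] -0.7155389724646185
knob/peg [ 0.33720252 -0.19218192  0.102     ]
knob/peg [ 0.34302009 -0.19274751  0.102     ]
glue [ 0.47241393 -0.50939216  0.03      ]  cup [ 0.30359565 -0.44143045  0.045     ]
sect [ 0.6965 -0.1373  0.0288] 0.084
tL [0.3834 0.2822 3.0723] 0.218
tM [ 0.4511  0.1142 -0.8936] 0.084
tR [ 0.5703 -0.3754  0.5619] 0.188
jig [ 0.4844 -0.1306 -0.6973] 0.137
```

View pics/top1.png

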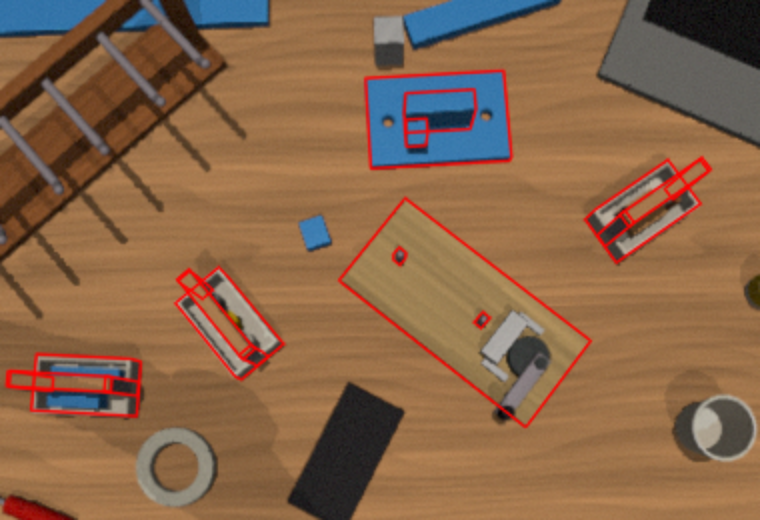

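View pics/side1.png

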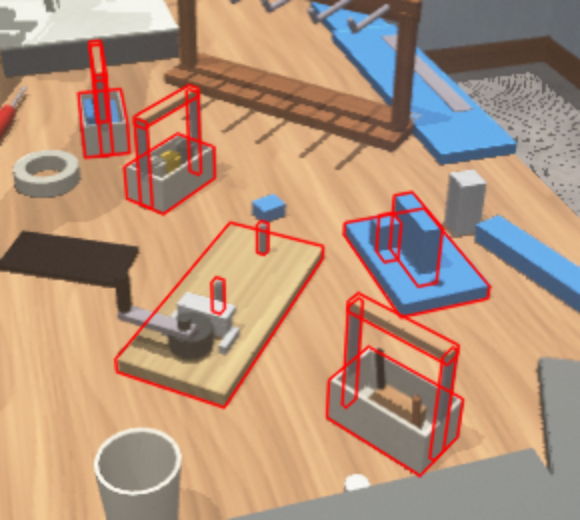

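The overlays match the totes, section, board and pins well (top crop: section (435,120), board (465,310)). Now the rack.

```bash
python3 - <<'E'
import numpy as np,cv2
t=np.load("top.npy")[90:270,60:260]; s=np.load("side.npy")[125:245,255:415]
a=cv2.resize(t,None,fx=3,fy=3,interpolation=cv2.INTER_CUBIC)
cv2.imwrite("pics/rackt.png",a); cv2.imwrite("pics/racks.png",cv2.resize(s,None,fx=5,fy=5,interpolation=cv2.INTER_CUBIC))
E
```

```text
(no output)
```

View pics/rackt.png

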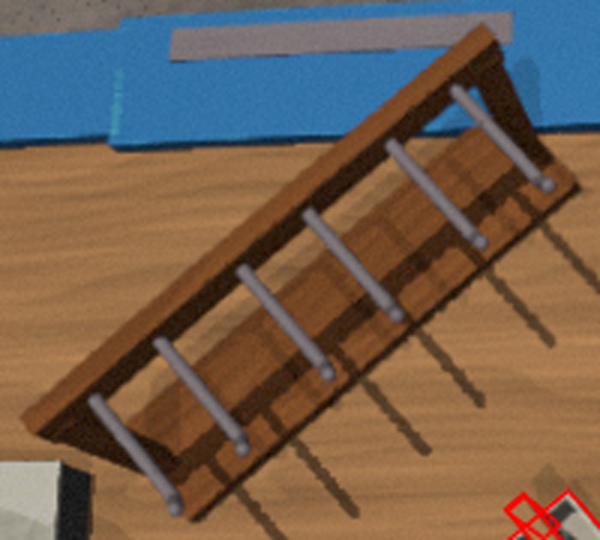

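View pics/racks.png

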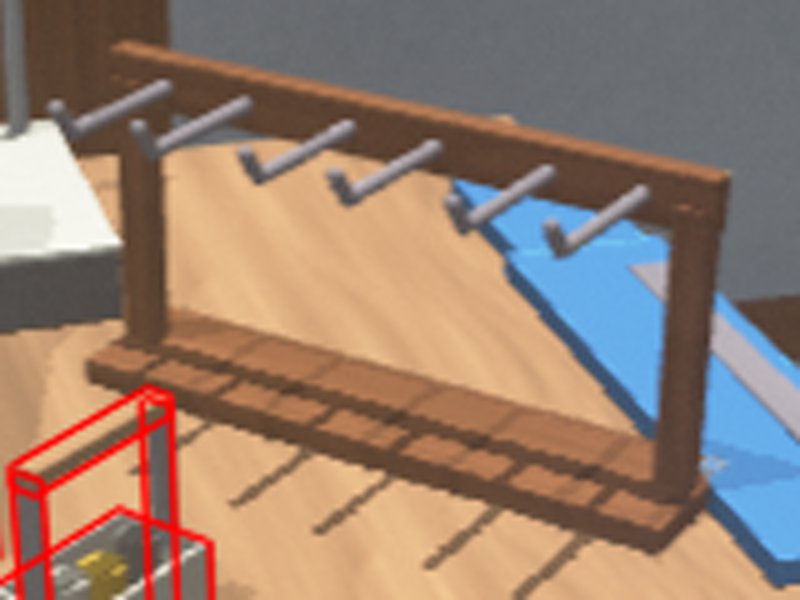

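Rack: six prongs are clear in both crops, with tips at (177,508)…(548,184) in the top crop and (57,106)…(552,227) in the side crop. I'll fit the rack pose and hook spacing to these.

```bash
python3 - <<'E'
from h import *
from scipy.optimize import least_squares
A=lambda l,k,o:np.array(l)/k+o
tt=A([(177,508),(243,447),(328,373),(398,314),(480,241),(548,184)],3,(60,90))
tr=A([(95,399),(160,342),(242,270),(309,214),(391,144),(456,90)],3,(60,90))
st=A([(57,106),(138,126),(248,154),(335,178),(454,203),(552,227)],5,(255,125))
sr=A([(165,88),(247,103),(350,127),(436,147),(549,171),(644,193)],5,(255,125))
c=A([(38,432),(25,415),(500,40),(485,22)],3,(60,90))
def res(p):
    ys=np.array([p[3]+.03,p[3]-.03,.03,-.03,-p[3]+.03,-p[3]-.03])
    tip=np.c_[ys*0-.121,ys,ys*0+.220]; ro=np.c_[ys*0-.009,ys,ys*0+.2]
    co=np.array([[-.009,.21,.218],[.009,.21,.218],[-.009,-.21,.218],[.009,-.21,.218]])
    P=lambda q,n:proj(place(q,p[:3]),n)
    return np.r_[P(tip,"top")-tt,P(ro,"top")-tr,P(tip,"side")-st,P(ro,"side")-sr,P(co,"top")-c]
r=least_squares(lambda p:res(p).ravel(),[.68,.3,.7,.13],loss="soft_l1")
print(r.x,np.sqrt(np.mean(r.fun**2))); e=res(r.x)
for k in range(0,24,6): print(e[k:k+6].mean(0).round(1),end=" ")
print(e[24:].mean(0).round(1))
for k in(-1,0,1): print("hook",k+1,place(np.array([-.062,k*r.x[3],.205]),r.x[:3]).round(4))
E
```

```text
[0.67947338 0.31062968 0.7144463  0.13506101] 0.9078080057387004
[1.  0.3] [-0.  -1.4] [-1.1 -0.3] [-0.3  0.1] [-1.3 -0.9]
hook 0 [0.7211 0.168  0.205 ]
hook 1 [0.6326 0.27   0.205 ]
hook 2 [0.5441 0.372  0.205 ]
```

```bash
cat >> h.py <<'E'
from scipy.spatial.transform import Rotation as Ro
def plan(*W):
    """W: waypoints (x,y,z,tool-y angle); prints turn, shift numbers from the present pose"""
    s=observe(); R0=Ro.from_rotvec(s["orientation"]); 
    for x,y,z,a in W:
        Y=np.array([np.cos(a),np.sin(a),0]); Z=np.array([0,0,-1.]); X=np.cross(Y,Z)
        best=min((Ro.from_matrix(np.c_[sg*X,sg*Y,Z]) for sg in(1,-1)),key=lambda R:(R0.inv()*R).magnitude())
        tv=(R0.inv()*best).as_rotvec()/np.pi; d=np.array([x,y,z])-s["ee_pos"]; sh=R0.inv().apply(d)/.25
        print(tv.round(4).tolist(),sh.round(4).tolist(),"rows>=",int(np.ceil(max(np.linalg.norm(d)/.0417,np.linalg.norm(tv)*180/7.16))))
def J(x,y,j=(.484,-.1307,-.703)): return place(np.array([x,y,0.]),j)[:2]
E
python3 -c "
from h import *
plan((.42,.35,.24,.3),(.45,.2,.24,-.3))
"
```

```text
[0.0, -0.0, 0.2667] [-0.938, -0.5246, -0.0698] rows>= 7
[0.0, -0.0, 0.4577] [-1.2986, -1.0189, -0.0698] rows>= 12
```

```bash
python3 -m handwheel '[[[0,0,0.267],[-0.938,-0.525,-0.07],1],[[0,0,0.267],[-0.938,-0.525,-0.07],1],[[0,0,0.267],[-0.938,-0.525,-0.07],1],[[0,0,0.267],[-0.938,-0.525,-0.07],1],[[0,0,0.267],[-0.938,-0.525,-0.07],1],[[0,0,0.267],[-0.938,-0.525,-0.07],1],[[0,0,0.267],[-0.938,-0.525,-0.07],1]]'; python3 -c "
from h import *
plan((.45,.15,.24,-.4),(.43,.12,.24,-.5))
"
```

```text
t: 1.58
ee_pos: [0.4236, 0.3447, 0.2409]
orientation: [1.881, 2.514, 0.001]
contact_force: [0.2, -1.0, 1.0]
grip_width: 0.0871
gripper_force: 0.0
[0.0006, 0.0001, 0.2185] [-0.7771, -0.1188, 0.0041] rows>= 6
[0.0006, 0.0, 0.2503] [-0.8696, -0.2295, 0.004] rows>= 7
```

```bash
python3 -m handwheel '[[[0,0,0.25],[-0.87,-0.23,0],1],[[0,0,0.25],[-0.87,-0.23,0],1],[[0,0,0.25],[-0.87,-0.23,0],1],[[0,0,0.25],[-0.87,-0.23,0],1],[[0,0,0.25],[-0.87,-0.23,0],1],[[0,0,0.25],[-0.87,-0.23,0],1],[[0,0,0.25],[-0.87,-0.23,0],1]]'; python3 -c "
from h import *
plan((.42,-.10,.22,-1),(.3405,-.193,.13,-1.52))
"
```

```text
t: 2.17
ee_pos: [0.4297, 0.1205, 0.2406]
orientation: [-2.702, -1.602, -0.002]
contact_force: [0.5, 0.7, -0.1]
grip_width: 0.0874
gripper_force: 0.0
[0.0, -0.0004, 0.159] [-0.7923, 0.3892, 0.0816] rows>= 6
[-0.0001, -0.0004, 0.3245] [-1.2717, 0.2885, 0.441] rows>= 9
```

```bash
python3 -m handwheel '[[[0,0,0.159],[-0.79,0.389,0.08],1],[[0,0,0.159],[-0.79,0.389,0.08],1],[[0,0,0.159],[-0.79,0.389,0.08],1],[[0,0,0.159],[-0.79,0.389,0.08],1],[[0,0,0.159],[-0.79,0.389,0.08],1],[[0,0,0.159],[-0.79,0.389,0.08],1],[[0,0,0.159],[-0.79,0.389,0.08],1]]'; python3 -c "
from h import *
plan((.3405,-.193,.14,-1.52),(.3405,-.193,.068,-1.52))
"
```

```text
t: 2.75
ee_pos: [0.4222, -0.0988, 0.2201]
orientation: [-3.011, -0.896, -0.001]
contact_force: [0.8, 0.6, -0.3]
grip_width: 0.0871
gripper_force: 0.0
[-0.0, -0.0002, 0.168] [-0.4798, 0.1368, 0.32] rows>= 5
[-0.0, -0.0002, 0.168] [-0.48, 0.1368, 0.608] rows>= 5
```

```bash
python3 -m handwheel '[[[0,0,0.168],[-0.48,0.137,0.25],1],[[0,0,0.168],[-0.48,0.137,0.25],1],[[0,0,0.168],[-0.48,0.137,0.25],1],[[0,0,0.168],[-0.48,0.137,0.25],1],[[0,0,0.168],[-0.48,0.137,0.25],1],[[0,0,0.168],[-0.48,0.137,0.25],1],[[0,0,0.168],[-0.48,0.137,0.32],1]]'; python3 -c "
from h import *
print(observe()['qpos'])
plan((.3405,-.193,.14,-1.52),(.3405,-.193,.068,-1.52))
cams.camera('top');r=cams.cut_out('top','cam_lever');print([(d['conf'],d['box']) for d in r])
im=cams.camera('side')[:,:,::-1]; cv2.imwrite('pics/s2.png',cv2.resize(im[200:400,180:400],None,fx=3,fy=3))
"
```

```text
t: 3.33
ee_pos: [0.3439, -0.1897, 0.1423]
orientation: [3.14, 0.093, 0.008]
contact_force: [1.2, 0.9, 0.3]
grip_width: 0.087
gripper_force: 0.0
[-0.33574121 -0.21479235  0.66589589  2.16332499  0.14362293  1.14721127
 -1.25110532]
[0.0002, -0.0016, 0.0028] [-0.0145, 0.0125, 0.0091] rows>= 1
[0.0002, -0.0016, 0.0028] [-0.0159, 0.0124, 0.2971] rows>= 2
[(0.45, [390.2, 290.0, 15.0, 29.3])]
```

View pics/s2.png

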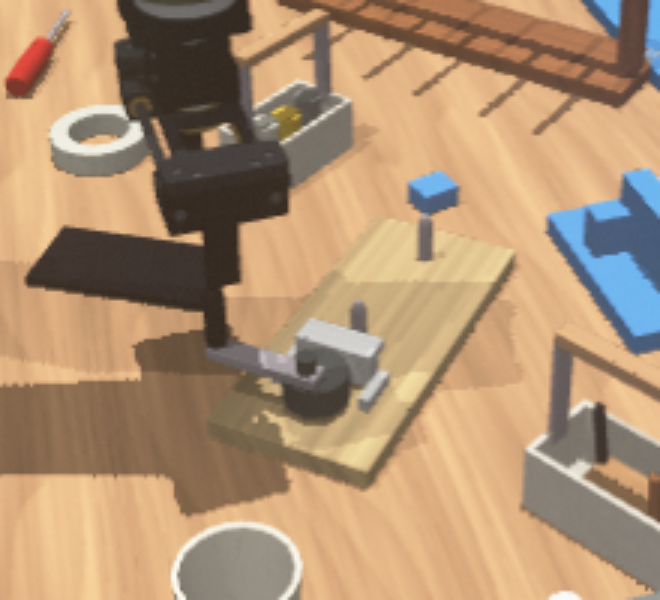

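The gripper is above the peg (215,300), fingers straddling it, with the section and jig unchanged. Descending and gripping.

```bash
python3 -m handwheel '[[[0,0,0],[-0.01,0.008,0.15],1],[[0,0,0],[-0.01,0.008,0.29],1],[[0,0,0],[-0.01,0.008,0.29],1],[[0,0,0],[-0.01,0.008,0.29],0],[[0,0,0],[-0.01,0.008,0.29],0],[[0,0,0],[-0.01,0.008,0.29],0],[[0,0,0],[-0.01,0.008,0.29],0],[[0,0,0],[-0.01,0.008,0.29],0],[[0,0,0],[-0.01,0.008,0.29],0]]'; python3 -c "
from h import *
j=(.484,-.1307,-.703);piv=J(0,-.14);p=observe()['ee_pos'];print(piv,p[:2]-piv,np.linalg.norm(p[:2]-piv))
th0=np.arctan2(*(p[:2]-piv)[::-1]);print('lever',th0-np.pi-j[2])
for th in np.linspace(th0,np.pi+j[2]+1.52,9)[1:]: plan((*(piv+.07*np.array([np.cos(th),np.sin(th)])),p[2],-1.52))
"
```

```text
t: 4.23
ee_pos: [0.3398, -0.1919, 0.0682]
orientation: [-3.14, -0.09, -0.002]
contact_force: [-0.1, 0.1, 0.7]
grip_width: 0.0549
gripper_force: 0.0
[ 0.3934887  -0.23750685] [-0.05364778  0.04560441] 0.07041197746393674
lever -0.0015350846301304122
[-0.0001, -0.0005, 0.0021] [-0.0317, 0.0429, -0.0001] rows>= 1
[-0.0001, -0.0005, 0.0021] [-0.0561, 0.0902, -0.0001] rows>= 1
[-0.0001, -0.0005, 0.0021] [-0.0711, 0.1412, -0.0001] rows>= 1
[-0.0001, -0.0005, 0.0021] [-0.0762, 0.1941, -0.0002] rows>= 2
[-0.0001, -0.0005, 0.0021] [-0.0712, 0.247, -0.0002] rows>= 2
[-0.0001, -0.0005, 0.0021] [-0.0563, 0.2981, -0.0002] rows>= 2
[-0.0001, -0.0005, 0.0021] [-0.032, 0.3454, -0.0001] rows>= 3
[-0.0001, -0.0005, 0.0021] [0.0008, 0.3872, -0.0001] rows>= 3
```

```bash
python3 -m handwheel '[[[0,0,0],[0,0,0],0],[[0,0,0],[0,0,0],0],[[0,0,0],[0,0,0],0],[[0,0,0],[0,0,0],0],[[0,0,0],[0,0,0],0],[[0,0,0],[0,0,0],0],[[0,0,0],[0,0,0],0],[[0,0,0],[0,0,0],0],[[0,0,0],[0,0,0],0],[[0,0,0],[0,0,0],0]]'; python3 -m handwheel '[[[0,0,0],[-0.017,0.02,0],0],[[0,0,0],[-0.032,0.043,0],0],[[0,0,0],[-0.045,0.066,0],0],[[0,0,0],[-0.056,0.09,0],0],[[0,0,0],[-0.064,0.115,0],0],[[0,0,0],[-0.071,0.141,0],0],[[0,0,0],[-0.075,0.167,0],0],[[0,0,0],[-0.076,0.194,0],0],[[0,0,0],[-0.075,0.22,0],0],[[0,0,0],[-0.071,0.247,0],0],[[0,0,0],[-0.065,0.273,0],0],[[0,0,0],[-0.056,0.298,0],0],[[0,0,0],[-0.045,0.322,0],0],[[0,0,0],[-0.032,0.345,0],0],[[0,0,0],[-0.016,0.367,0],0],[[0,0,0],[0.001,0.387,0],0],[[0,0,0],[0.004,0.39,0],0],[[0,0,0],[0.004,0.39,0],0]]'; python3 -c "
from h import *
j=(.484,-.1307,-.703);piv=J(0,-.14);p=observe()['ee_pos'];d=p[:2]-piv;print(np.linalg.norm(d),(np.arctan2(d[1],d[0])%6.2832)-np.pi-j[2],observe()['contact_force'])"
```

```text
t: 5.07
ee_pos: [0.3395, -0.1931, 0.0676]
orientation: [3.138, 0.089, 0.001]
contact_force: [1.4, -7.0, -4.2]
grip_width: 0.0148
gripper_force: 30.0
t: 6.57
ee_pos: [0.3459, -0.2886, 0.0674]
orientation: [-3.139, -0.091, 0.002]
contact_force: [-1.8, 3.9, 4.6]
grip_width: 0.0154
gripper_force: 30.0
0.06985664505079113 1.523982205215145 [-1.75386658  3.87743966  4.6338789 ]
```

```bash
python3 -m handwheel '[[[0,0,0],[0.01,0.008,0],0],[[0,0,0],[0.016,0.014,0],0],[[0,0,0],[0.016,0.014,0],0],[[0,0,0],[0.016,0.014,0],0]]'; python3 -c "
from h import *
j=(.484,-.1307,-.703);piv=J(0,-.14);p=observe()['ee_pos'];d=p[:2]-piv;print(np.linalg.norm(d),(np.arctan2(d[1],d[0])%6.2832)-np.pi-j[2],observe()['contact_force'])"
```

```text
t: 6.9
ee_pos: [0.3464, -0.2891, 0.0668]
orientation: [-3.131, -0.09, 0.013]
contact_force: [-20.7, 17.9, 31.0]
grip_width: 0.0152
gripper_force: 30.0
0.06980925518218126 1.534226271122003 [-20.66300628  17.94493315  30.95076734]
```

Lever is at its stop. Releasing, rising and moving to the section.

```bash
python3 -m handwheel '[[[0,0,0],[-0.014,-0.012,0],0],[[0,0,0],[-0.014,-0.012,0],0.4],[[0,0,0],[-0.014,-0.012,0],0.5],[[0,0,0],[-0.014,-0.012,0],0.5],[[0,0,0],[-0.014,-0.012,0],0.5],[[0,0,0],[-0.014,-0.012,0],0.5],[[0,0,0],[-0.014,-0.012,0],0.5],[[0,0,0],[-0.014,-0.012,-0.15],0.5],[[0,0,0],[-0.014,-0.012,-0.3],0.8],[[0,0,0],[-0.014,-0.012,-0.45],0.8],[[0,0,0],[-0.014,-0.012,-0.5],0.8],[[0,0,0],[-0.014,-0.012,-0.5],0.8]]'; python3 -c "
from h import *
plan((.56,-.18,.19,-.8),(.6965,-.1373,.16,.0288))
"
```

```text
t: 7.9
ee_pos: [0.3481, -0.2907, 0.1957]
orientation: [3.139, 0.09, 0.009]
contact_force: [-0.2, -0.1, -1.2]
grip_width: 0.0621
gripper_force: 0.0
[0.0011, -0.0016, -0.2272] [0.8714, -0.3936, 0.0275] rows>= 6
[0.0018, -0.0011, -0.491] [1.4255, -0.5331, 0.1506] rows>= 13
```

```bash
python3 -m handwheel '[[[0,0,-0.227],[0.87,-0.394,0.02],0.8],[[0,0,-0.227],[0.87,-0.394,0.02],0.8],[[0,0,-0.227],[0.87,-0.394,0.02],0.8],[[0,0,-0.227],[0.87,-0.394,0.02],0.8],[[0,0,-0.227],[0.87,-0.394,0.02],0.8],[[0,0,-0.227],[0.87,-0.394,0.02],0.8],[[0,0,-0.227],[0.87,-0.394,0.02],0.8]]'; python3 - <<'E'
from h import *
plan((.6965,-.1373,.13,.0288))
cams.camera("top"); r=cams.cut_out("top","section"); cams.camera("side"); q=cams.cut_out("side","section")
print([(d["conf"],d["box"]) for d in r+q])
M={}
if q: M["side"]=q[0]["pixels"]
if r: M["top"]=r[0]["pixels"]
for m in (M,{k:v for k,v in M.items() if k=="side"}): print(fit(SECT,m,(.6965,-.1373),[0,.05]))
E
```

```text
t: 8.48
ee_pos: [0.5622, -0.1733, 0.1846]
orientation: [-2.902, -1.2, 0.003]
contact_force: [-0.3, 0.9, -0.7]
grip_width: 0.0694
gripper_force: 0.0
[-0.0007, 0.0002, -0.2595] [0.4824, 0.278, 0.2172] rows>= 7
[(0.85, [345.3, 181.8, 49.4, 54.0]), (0.57, [399.3, 286.9, 72.2, 61.0])]
(array([ 0.69718485, -0.13477828,  0.03851277]), np.float64(1.025271131229483))
(array([ 0.69722743, -0.13686183, -0.00497345]), np.float64(0.077100212538153))
```

```bash
python3 -c "
from h import *
plan((.6967,-.141,.13,.027),(.6967,-.141,.036,.027))"; python3 -m handwheel '[[[0,0,-0.259],[0.49,0.265,0.218],0.8],[[0,0,-0.259],[0.49,0.265,0.218],0.8],[[0,0,-0.259],[0.49,0.265,0.218],0.8],[[0,0,-0.259],[0.49,0.265,0.218],0.8],[[0,0,-0.259],[0.49,0.265,0.218],0.8],[[0,0,-0.259],[0.49,0.265,0.218],0.8],[[0,0,-0.259],[0.49,0.265,0.218],0.8],[[0,0,-0.259],[0.49,0.265,0.218],0.8]]';  python3 -c "
from h import *
plan((.6967,-.141,.13,.027),(.6967,-.141,.036,.027))"
```

```text
[-0.0004, 0.0003, -0.2642] [0.5114, 0.2768, 0.2258] rows>= 7
[-0.0004, 0.0003, -0.2642] [0.512, 0.2771, 0.6018] rows>= 7
t: 9.35
ee_pos: [0.6911, -0.1428, 0.1332]
orientation: [2.206, 2.236, -0.0]
contact_force: [-0.6, -0.6, -0.5]
grip_width: 0.0698
gripper_force: 0.0
[0.0, 0.0001, -0.0043] [0.0068, 0.0224, 0.013] rows>= 1
[0.0, 0.0001, -0.0043] [0.007, 0.0224, 0.389] rows>= 3
```

```bash
python3 -m handwheel '[[[0,0,-0.004],[0.007,0.022,0.15],0.8],[[0,0,-0.004],[0.007,0.022,0.3],0.8],[[0,0,-0.004],[0.007,0.022,0.388],0.8],[[0,0,-0.004],[0.007,0.022,0.388],0.8],[[0,0,-0.004],[0.007,0.022,0.388],0],[[0,0,-0.004],[0.007,0.022,0.388],0],[[0,0,-0.004],[0.007,0.022,0.388],0],[[0,0,-0.004],[0.007,0.022,0.388],0],[[0,0,-0.004],[0.007,0.022,0.388],0],[[0,0,-0.004],[0.007,0.022,0.388],0],[[0,0,-0.004],[0.007,0.022,0.388],0],[[0,0,-0.004],[0.007,0.022,0.388],0],[[0,0,-0.004],[0.007,0.022,0.388],0],[[0,0,-0.004],[0.007,0.022,0.388],0],[[0,0,-0.004],[0.007,0.022,0.388],0]]';python3 -m handwheel '[[[0,0,0],[0,0,-0.15],0],[[0,0,0],[0,0,-0.3],0],[[0,0,0],[0,0,-0.4],0],[[0,0,0],[0,0,-0.4],0]]';python3 -c "
from h import *
p=observe()['ee_pos'];print(p)
plan((*J(0,0),.135,-.703))"
```

```text
t: 10.6
ee_pos: [0.6975, -0.1393, 0.0362]
orientation: [2.192, 2.25, 0.0]
contact_force: [-0.6, 0.0, 2.7]
grip_width: 0.0236
gripper_force: 29.9
t: 10.93
ee_pos: [0.7001, -0.1403, 0.1425]
orientation: [2.188, 2.245, 0.008]
contact_force: [0.1, -0.6, -1.7]
grip_width: 0.024
gripper_force: 29.9
[ 0.70005121 -0.14028549  0.14248191]
[0.0027, -0.0005, 0.2319] [0.0605, -0.8632, 0.0226] rows>= 6
```

```bash
python3 -m handwheel '[[[0,0,0.232],[0.06,-0.863,0.02],0],[[0,0,0.232],[0.06,-0.863,0.02],0],[[0,0,0.232],[0.06,-0.863,0.02],0],[[0,0,0.232],[0.06,-0.863,0.02],0],[[0,0,0.232],[0.06,-0.863,0.02],0],[[0,0,0.232],[0.06,-0.863,0.02],0],[[0,0,0.232],[0.06,-0.863,0.02],0],[[0,0,0.232],[0.06,-0.863,0.02],0],[[0,0,0.232],[0.06,-0.863,0.02],0]]'; python3 - <<'E'
from h import *
s=observe(); print(s["ee_pos"],s["orientation"])
im=[cams.camera(n)[:,:,::-1] for n in("top","side")]
a=im[0][200:350,290:450]; b=im[1][230:370,230:370]
cv2.imwrite("pics/a3.png",cv2.resize(a,None,fx=4,fy=4,interpolation=cv2.INTER_CUBIC))
cv2.imwrite("pics/b3.png",cv2.resize(b,None,fx=4,fy=4,interpolation=cv2.INTER_CUBIC))
E
```

```text
t: 11.68
ee_pos: [0.4822, -0.1296, 0.131]
orientation: [2.848, 1.325, 0.001]
contact_force: [0.4, 0.6, -2.9]
grip_width: 0.0236
gripper_force: 29.9
[ 0.48217804 -0.12960215  0.1310285 ] [2.84787978e+00 1.32525585e+00 6.55909323e-04]
```

View pics/a3.png

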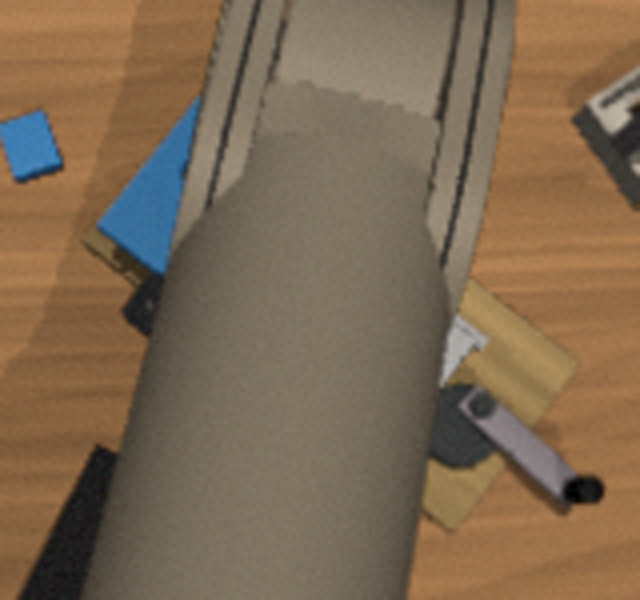

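View pics/b3.png

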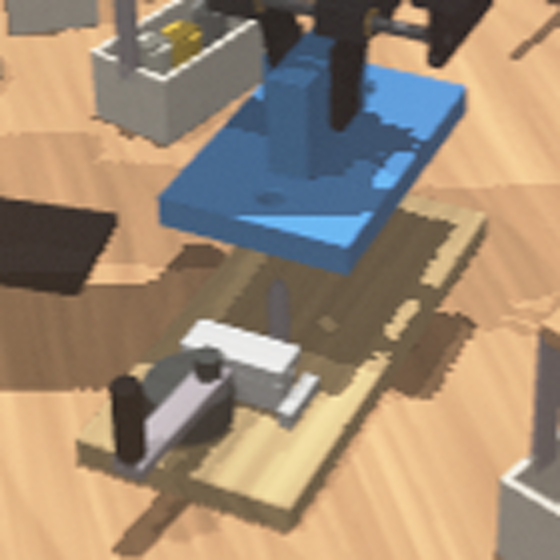

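The lever stands open (peg (125,400) in the side crop). The section hangs level above the board with plate corners (162,200), (348,250) and (466,88), and the near pin tip shows at (278,283). Refining both poses from these.

```bash
python3 - <<'E'
from h import *
from scipy.optimize import least_squares
def solve(L,p0):
    f=lambda p:np.concatenate([proj(place(np.array(q)/1000,p),n)[0]-np.array(px) for n,q,px in L])
    r=least_squares(f,p0,loss="soft_l1"); return r.x,r.fun.reshape(-1,2).round(1)
c=lambda a,k,o:(a[0]/k+o[0],a[1]/k+o[1])
T=lambda x,y:c((x,y),2,(140,120)); S=lambda x,y:c((x,y),4,(230,230))
jig=[("top",(0,60,57),T(399,255)),("top",(0,-60,57),T(482,320)),("top",(62.5,100,18),T(405,198)),("top",(62.5,-175,18),T(590,341)),("top",(-62.5,-175,18),T(526,427)),("top",(-62.5,100,18),T(339,281)),
("side",(0,60,57),(321,271.5)),("side",(0,-60,57),S(278,282)),("side",(-62.5,-175,18),S(80,445)),("side",(62.5,-175,18),S(292,513)),("side",(62.5,100,18),S(487,213))]
for L in(jig,jig[:6],jig[6:]):
    x,e=solve(L,[.484,-.1307,-.703]); print("jig",x.round(4),e.tolist())
z=.131-.0362
sec=[("side",(-55,-85,18),S(161,200)),("side",(55,-85,18),S(348,250)),("side",(55,85,18),S(466,88)),("side",(-55,-85,0),S(163,222)),("side",(55,-85,0),S(346,273)),("side",(55,85,0),S(465,108))]
f=lambda p:np.concatenate([proj(place(np.array(q)/1000,[p[0],p[1],p[2],z]),n)[0]-np.array(px) for n,q,px in sec])
r=least_squares(f,[.48,-.13,-.7]); print("sec",r.x.round(4),r.fun.round(1))
cams.camera("side"); q=cams.cut_out("side","section"); print([(d["conf"],d["box"]) for d in q])
print("pin-near ray z57",ray(S(278,282),"side",.057),J(0,-.06))
s=observe(); Y=Ro.from_rotvec(s["orientation"]).as_matrix()[:,1]; print("tool y ang",np.arctan2(Y[1],Y[0]),s["ee_pos"])
E
```

```text
jig [ 0.4838 -0.1315 -0.6897] [[0.2, -0.8], [0.8, -1.2], [-0.3, -0.1], [0.5, -1.0], [0.7, -1.0], [0.2, -0.6], [-0.5, 0.6], [-1.0, 0.3], [-2.5, -1.6], [-0.9, -1.1], [-1.0, -0.5]]
jig [ 0.4822 -0.1307 -0.6964] [[-0.0, -0.2], [0.4, -0.3], [-0.3, 0.5], [0.0, 0.2], [-0.0, 0.1], [-0.1, -0.2]]
jig [ 0.4854 -0.1339 -0.6828] [[0.3, 1.0], [0.1, 0.9], [-1.2, -0.7], [0.8, -0.4], [-0.3, -0.2]]
sec [ 0.4848 -0.1291 -0.6867] [-0.7 -0.7  0.2 -0.8  0.3 -0.8 -0.8  0.7  0.7  0.6  0.3  0.8]
[(0.97, [308.8, 268.1, 76.6, 57.0]), (0.58, [241.6, 212.8, 26.1, 54.9])]
pin-near ray z57 [ 0.44811332 -0.17737268  0.057     ] [ 0.44520944 -0.17647437]
tool y ang -0.7019123830259721 [ 0.48189017 -0.13007098  0.13080258]
```

```bash
python3 -c "
from h import *
p=observe()['ee_pos']
plan((p[0]-.0005,p[1]-.002,.102,-.69),(p[0]-.0005,p[1]-.002,.084,-.69))"
```

```text
[0.0001, 0.0003, -0.0038] [-0.0073, 0.0036, 0.1152] rows>= 1
[0.0001, 0.0003, -0.0038] [-0.0072, 0.0036, 0.1872] rows>= 2
```

```bash
python3 -m handwheel '[[[0,0,-0.004],[-0.007,0.004,0.08],0],[[0,0,-0.004],[-0.007,0.004,0.115],0],[[0,0,-0.004],[-0.007,0.004,0.13],0],[[0,0,-0.004],[-0.007,0.004,0.143],0],[[0,0,-0.004],[-0.007,0.004,0.15],0],[[0,0,-0.004],[-0.007,0.004,0.155],0],[[0,0,-0.004],[-0.007,0.004,0.16],0]]'; python3 -c "
from h import *
s=observe();print(s['ee_pos'],s['contact_force'],s['wrist_torque'])"
```

```text
t: 12.47
ee_pos: [0.4815, -0.1319, 0.0914]
orientation: [2.842, 1.338, 0.001]
contact_force: [0.3, -0.0, -1.1]
grip_width: 0.0241
gripper_force: 29.9
[ 0.48152365 -0.13190801  0.0914418 ] [ 0.28309834 -0.01782099 -1.11881323] [-0.16533509 -0.15770281 -0.05133682]
```

```bash
python3 -m handwheel '[[[0,0,0],[0,0,0.008],0],[[0,0,0],[0,0,0.016],0],[[0,0,0],[0,0,0.024],0],[[0,0,0],[0,0,0.032],0],[[0,0,0],[0,0,0.032],0]]'; python3 -c "
from h import *
s=observe();print(s['ee_pos'],s['contact_force'],s['wrist_torque'])"
```

```text
t: 12.88
ee_pos: [0.4825, -0.1325, 0.0834]
orientation: [2.84, 1.337, 0.004]
contact_force: [7.8, -3.1, -3.9]
grip_width: 0.0237
gripper_force: 30.1
[ 0.48252659 -0.13246997  0.08339234] [ 7.83383729 -3.05972607 -3.91298311] [-0.97601856 -1.91664275 -0.50503155]
```

```bash
python3 -m handwheel '[[[0,0,0],[0,0.005,0],0],[[0,0,0],[0,0.005,0.008],0],[[0,0,0],[0,0.005,0.024],0],[[0,0,0],[0,0.005,0.024],0]]'; python3 -c "
from h import *
s=observe();print(s['ee_pos'],s['contact_force'],s['wrist_torque'])"
```

```text
t: 13.22
ee_pos: [0.4828, -0.1327, 0.0767]
orientation: [2.841, 1.338, 0.002]
contact_force: [6.9, -2.8, -0.5]
grip_width: 0.0236
gripper_force: 30.1
[ 0.4827521  -0.13274519  0.07669892] [ 6.91649182 -2.84754917 -0.50316095] [-0.51333395 -1.81793192 -0.43191963]
```

```bash
python3 -m handwheel '[[[0,0,0],[0,0.004,0.01],0],[[0,0,0],[0,0.004,0.025],0],[[0,0,0],[0,0.004,0.04],0],[[0,0,0],[0,0.004,0.055],0],[[0,0,0],[0,0.004,0.07],0],[[0,0,0],[0,0.004,0.08],0],[[0,0,0],[0,0.004,0.088],0],[[0,0,0],[0,0.004,0.088],0]]'; python3 -c "
from h import *
s=observe();print(s['ee_pos'],s['contact_force'],s['wrist_torque'])"
```

```text
t: 13.88
ee_pos: [0.4829, -0.1331, 0.0545]
orientation: [2.842, 1.339, 0.0]
contact_force: [6.2, -0.9, -2.4]
grip_width: 0.024
gripper_force: 30.0
[ 0.48287727 -0.13313436  0.05446608] [ 6.17410794 -0.90473359 -2.44297041] [-0.31800423 -1.63442227 -0.36285728]
```

```bash
python3 -m handwheel '[[[0,0,0],[0,0.003,0.006],0],[[0,0,0],[0,0.003,0.01],0],[[0,0,0],[0,0.003,0.01],0]]'; python3 -m handwheel '[[[0,0,0],[0,0,-0.004],0.4],[[0,0,0],[0,0,-0.004],0.6],[[0,0,0],[0,0,-0.004],0.7],[[0,0,0],[0,0,-0.004],0.7],[[0,0,0],[0,0,-0.004],0.7],[[0,0,0],[0,0,-0.004],0.7],[[0,0,0],[0,0,-0.004],0.7],[[0,0,0],[0,0,-0.2],0.7],[[0,0,0],[0,0,-0.4],0.7],[[0,0,0],[0,0,-0.55],0.7],[[0,0,0],[0,0,-0.55],0.7]]'; python3 -c "
from h import *
e=(.346,-.2885)
plan((*e,.195,-1.52),(*e,.068,-1.52))"
```

```text
t: 14.13
ee_pos: [0.4832, -0.133, 0.0539]
orientation: [-2.839, -1.338, 0.0]
contact_force: [-8.8, 5.5, 34.1]
grip_width: 0.0239
gripper_force: 30.0
t: 15.05
ee_pos: [0.4855, -0.1347, 0.1958]
orientation: [2.84, 1.336, 0.01]
contact_force: [1.5, -0.2, -0.0]
grip_width: 0.0607
gripper_force: 0.0
[0.001, -0.0022, 0.2638] [-0.8298, -0.0378, -0.0012] rows>= 7
[0.001, -0.0022, 0.2638] [-0.8322, -0.0406, 0.5068] rows>= 7
```

```bash
python3 -m handwheel '[[[0,0,0.264],[-0.83,-0.038,0],0.7],[[0,0,0.264],[-0.83,-0.038,0],0.7],[[0,0,0.264],[-0.83,-0.038,0],0.7],[[0,0,0.264],[-0.83,-0.038,0],0.7],[[0,0,0.264],[-0.83,-0.038,0],0.7],[[0,0,0.264],[-0.83,-0.038,0],0.7],[[0,0,0.264],[-0.83,-0.038,0],0.7],[[0,0,0.264],[-0.83,-0.038,0],0.7]]'; python3 -c "
from h import *
e=(.3462,-.289)
plan((*e,.068,-1.52))
im=cams.camera('side')[:,:,::-1]; cv2.imwrite('pics/s4.png',cv2.resize(im[190:390,200:420],None,fx=3,fy=3))"
```

```text
t: 15.72
ee_pos: [0.3434, -0.2881, 0.19]
orientation: [-3.14, -0.072, -0.001]
contact_force: [1.0, 0.3, 0.6]
grip_width: 0.0611
gripper_force: 0.0
[-0.0002, -0.0002, -0.0016] [0.0106, 0.0045, 0.4879] rows>= 3
```

View pics/s4.png

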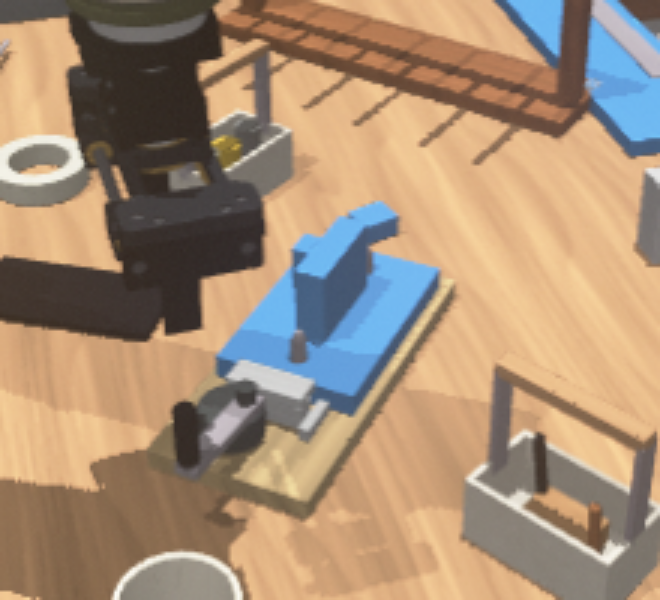

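The section lies flush with the near pin through it (298,345). Lever open, peg at (187,430). Now locking.

```bash
python3 -m handwheel '[[[0,0,0],[0.01,0.004,0.16],0.7],[[0,0,0],[0.01,0.004,0.32],0.7],[[0,0,0],[0.01,0.004,0.488],0.7],[[0,0,0],[0.01,0.004,0.488],0.7],[[0,0,0],[0.01,0.004,0.488],0],[[0,0,0],[0.01,0.004,0.488],0],[[0,0,0],[0.01,0.004,0.488],0],[[0,0,0],[0.01,0.004,0.488],0],[[0,0,0],[0.01,0.004,0.488],0],[[0,0,0],[0.01,0.004,0.488],0],[[0,0,0],[0.01,0.004,0.488],0],[[0,0,0],[0.01,0.004,0.488],0],[[0,0,0],[0.01,0.004,0.488],0],[[0,0,0],[0.01,0.004,0.488],0]]'; python3 -c "
from h import *
piv=np.array((.3936,-.2376));p=observe()['ee_pos'];d=p[:2]-piv;t0=np.arctan2(d[1],d[0])%6.2832
print(t0,np.linalg.norm(d))
for th in np.linspace(t0,2.42,17)[1:]: plan((*(piv+.07*np.array([np.cos(th),np.sin(th)])),p[2],-1.52))
"
```

```text
t: 16.93
ee_pos: [0.3467, -0.2885, 0.0683]
orientation: [-3.14, -0.08, -0.001]
contact_force: [0.2, 1.6, 5.7]
grip_width: 0.0151
gripper_force: 30.0
3.967450992328876 0.0692257091616704
[-0.0001, -0.0001, 0.0001] [-0.0202, -0.0181, -0.0] rows>= 1
[-0.0001, -0.0001, 0.0001] [-0.0361, -0.0399, -0.0] rows>= 1
[-0.0001, -0.0001, 0.0001] [-0.0499, -0.0633, -0.0] rows>= 1
[-0.0001, -0.0001, 0.0001] [-0.0613, -0.0878, -0.0] rows>= 1
[-0.0001, -0.0001, 0.0001] [-0.0703, -0.1133, -0.0] rows>= 1
[-0.0001, -0.0001, 0.0001] [-0.0769, -0.1396, 0.0] rows>= 1
[-0.0001, -0.0001, 0.0001] [-0.0808, -0.1664, 0.0] rows>= 2
[-0.0001, -0.0001, 0.0001] [-0.0821, -0.1934, 0.0] rows>= 2
[-0.0001, -0.0001, 0.0001] [-0.0809, -0.2204, 0.0] rows>= 2
[-0.0001, -0.0001, 0.0001] [-0.077, -0.2472, 0.0] rows>= 2
[-0.0001, -0.0001, 0.0001] [-0.0705, -0.2735, 0.0] rows>= 2
[-0.0001, -0.0001, 0.0001] [-0.0616, -0.2991, 0.0001] rows>= 2
[-0.0001, -0.0001, 0.0001] [-0.0502, -0.3236, 0.0001] rows>= 2
[-0.0001, -0.0001, 0.0001] [-0.0365, -0.347, 0.0001] rows>= 3
[-0.0001, -0.0001, 0.0001] [-0.0206, -0.3689, 0.0001] rows>= 3
[-0.0001, -0.0001, 0.0001] [-0.0026, -0.3892, 0.0001] rows>= 3
```

```bash
python3 -m handwheel '[[[0,0,0],[-0.019,-0.018,0],0],[[0,0,0],[-0.035,-0.04,0],0],[[0,0,0],[-0.049,-0.063,0],0],[[0,0,0],[-0.06,-0.088,0],0],[[0,0,0],[-0.069,-0.113,0],0],[[0,0,0],[-0.076,-0.14,0],0],[[0,0,0],[-0.08,-0.166,0],0],[[0,0,0],[-0.081,-0.193,0],0],[[0,0,0],[-0.08,-0.22,0],0],[[0,0,0],[-0.076,-0.247,0],0],[[0,0,0],[-0.07,-0.273,0],0],[[0,0,0],[-0.061,-0.299,0],0],[[0,0,0],[-0.05,-0.324,0],0],[[0,0,0],[-0.036,-0.347,0],0],[[0,0,0],[-0.02,-0.369,0],0],[[0,0,0],[-0.009,-0.382,0],0],[[0,0,0],[-0.009,-0.382,0],0]]'; python3 -c "
from h import *
piv=np.array((.3936,-.2376));s=observe();p=s['ee_pos'];d=p[:2]-piv;t0=np.arctan2(d[1],d[0])%6.2832
print(t0,3.966-t0,np.linalg.norm(d),s['contact_force'])"
```

```text
t: 18.35
ee_pos: [0.3385, -0.1936, 0.0677]
orientation: [3.14, 0.079, -0.002]
contact_force: [-1.9, -1.4, -0.2]
grip_width: 0.0147
gripper_force: 30.0
2.4669958080929986 1.4990041919070016 0.07051481433762434 [-1.85961184 -1.39357576 -0.19094937]
```

```bash
python3 -m handwheel '[[[0,0,0],[0.01,-0.012,0],0],[[0,0,0],[0.018,-0.022,0],0],[[0,0,0],[0.018,-0.022,0],0],[[0,0,0],[0.018,-0.022,0],0]]'; python3 -c "
from h import *
piv=np.array((.3936,-.2376));s=observe();p=s['ee_pos'];d=p[:2]-piv;t0=np.arctan2(d[1],d[0])%6.2832
print(t0,3.966-t0,np.linalg.norm(d),s['contact_force'])"
```

```text
t: 18.68
ee_pos: [0.3395, -0.1925, 0.0675]
orientation: [3.135, 0.074, -0.011]
contact_force: [-19.2, -27.2, 8.1]
grip_width: 0.0152
gripper_force: 30.0
2.4469134220850566 1.5190865779149436 0.07042662695241184 [-19.15679056 -27.17176492   8.10629597]
```

Lever is firmly at its locked stop. Releasing and re-checking the totes.

```bash
python3 -m handwheel '[[[0,0,0],[-0.018,0.022,0],0],[[0,0,0],[-0.018,0.022,0],0.4],[[0,0,0],[-0.018,0.022,0],0.5],[[0,0,0],[-0.018,0.022,0],0.5],[[0,0,0],[-0.018,0.022,0],0.5],[[0,0,0],[-0.018,0.022,0],0.5],[[0,0,0],[-0.018,0.022,0],0.5],[[0,0,0],[-0.018,0.022,-0.15],0.5],[[0,0,0],[-0.018,0.022,-0.3],0.6],[[0,0,0],[-0.018,0.022,-0.45],0.6],[[0,0,0],[-0.018,0.022,-0.65],0.6],[[0,0,0],[-0.018,0.022,-0.65],0.6]]'; cat > totes.py <<'E'
from h import *
import sys
known=eval(sys.argv[1]) if len(sys.argv)>1 else []
def look(n,t):
    cams.camera(n); return cams.cut_out(n,t)
T=look("top","tote_a"); S=look("side","tote_a")
for k in known:
    M={}
    for n,L in(("top",T),("side",S)):
        R=render(TOTE,k,n)>.5
        b=max(L,key=lambda d:(d["pixels"]&R).sum(),default=None)
        if b is not None and (b["pixels"]&R).sum()>.3*R.sum(): M[n]=b["pixels"]
    print(k,{n:int(m.sum()) for n,m in M.items()},[int((render(TOTE,k,n)>.5).sum()) for n in("top","side")])
    if M: x,e=fit(TOTE,M,k,[k[2]]); print("   ->",x.round(4),round(e,3))
print([d["box"] for d in T],[d["box"] for d in S])
E
python3 totes.py '[(.3834,.2822,3.0723),(.4511,.1142,-.8936),(.5703,-.3754,.5619)]'; python3 -c "
from h import *
plan((.52,-.32,.24,-.5),(.5703,-.3754,.17,.562))"
```

```text
t: 19.68
ee_pos: [0.3415, -0.194, 0.2363]
orientation: [3.14, 0.08, 0.013]
contact_force: [1.1, 0.3, 0.2]
grip_width: 0.0517
gripper_force: 0.0
(0.3834, 0.2822, 3.0723) {'top': 1599} [1727, 990]
   -> [0.3812 0.2819 3.0704] 0.084
(0.4511, 0.1142, -0.8936) {'top': 1474, 'side': 1523} [1629, 1839]
   -> [ 0.4528  0.116  -0.883 ] 0.343
(0.5703, -0.3754, 0.5619) {'top': 1582, 'side': 3534} [1641, 3789]
   -> [ 0.5703 -0.3754  0.5614] 0.144
[[176.5, 313.8, 66.0, 30.9], [464.0, 225.2, 59.3, 53.5], [253.1, 283.0, 51.1, 53.4]] [[277.3, 233.4, 42.0, 61.5], [387.1, 352.8, 66.9, 93.2]]
[-0.0002, 0.0001, -0.3245] [0.6967, 0.5441, -0.0418] rows>= 9
[-0.0, 0.0002, 0.3374] [0.8865, 0.7758, 0.238] rows>= 9
```

```bash
python3 -m handwheel '[[[0,0,-0.663],[0.8,0.7,0],0.7],[[0,0,-0.663],[0.8,0.7,0],0.7],[[0,0,-0.663],[0.8,0.7,0],0.7],[[0,0,-0.663],[0.8,0.7,0],0.7],[[0,0,-0.663],[0.8,0.7,0],0.7],[[0,0,-0.663],[0.8,0.7,0],0.7],[[0,0,-0.663],[0.886,0.776,0],0.7],[[0,0,-0.663],[0.886,0.776,0],0.7],[[0,0,-0.663],[0.886,0.776,0],0.7],[[0,0,-0.663],[0.886,0.776,0],0.7],[[0,0,-0.663],[0.886,0.776,0],0.7],[[0,0,-0.663],[0.886,0.776,0],0.7],[[0,0,-0.663],[0.886,0.776,0],0.7],[[0,0,-0.663],[0.886,0.776,0.1],0.7],[[0,0,-0.663],[0.886,0.776,0.2],0.7],[[0,0,-0.663],[0.886,0.776,0.2],0.7],[[0,0,-0.663],[0.886,0.776,0.2],0.7],[[0,0,-0.663],[0.886,0.776,0.2],0.7]]'; python3 -c "
from h import *
plan((.5703,-.3754,.107,.562))
im=cams.camera('side')[:,:,::-1]; cv2.imwrite('pics/s5.png',cv2.resize(im[210:410,230:450],None,fx=3,fy=3))"
```

```text
t: 21.38
ee_pos: [0.5691, -0.3754, 0.1774]
orientation: [-1.507, -2.751, 0.001]
contact_force: [0.4, -0.2, -0.5]
grip_width: 0.0611
gripper_force: 0.0
[-0.0009, -0.0011, 0.0021] [-0.0034, 0.0048, 0.2814] rows>= 2
```

View pics/s5.png

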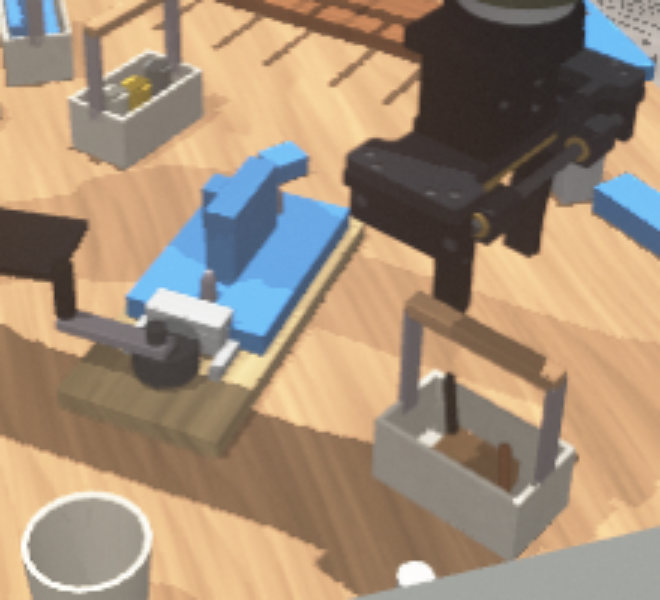

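The jaw lip now reaches over the section (185,315) with the lever locked. The gripper stands above the tote bar's centre (485,335). Descending.

```bash
python3 -m handwheel '[[[0,0,0.002],[-0.003,0.005,0.1],0.7],[[0,0,0.002],[-0.003,0.005,0.2],0.7],[[0,0,0.002],[-0.003,0.005,0.281],0.7],[[0,0,0.002],[-0.003,0.005,0.281],0.7],[[0,0,0.002],[-0.003,0.005,0.281],0],[[0,0,0.002],[-0.003,0.005,0.281],0],[[0,0,0.002],[-0.003,0.005,0.281],0],[[0,0,0.002],[-0.003,0.005,0.281],0],[[0,0,0.002],[-0.003,0.005,0.281],0],[[0,0,0.002],[-0.003,0.005,0.281],0],[[0,0,0.002],[-0.003,0.005,0.281],0],[[0,0,0.002],[-0.003,0.005,0.281],0],[[0,0,0.002],[-0.003,0.005,0.281],0],[[0,0,0.002],[-0.003,0.005,0.281],0]]';  python3 -m handwheel '[[[0,0,0],[0,0,-0.1],0],[[0,0,0],[0,0,-0.2],0],[[0,0,0],[0,0,-0.3],0],[[0,0,0],[0,0,-0.4],0],[[0,0,0],[0,0,-0.48],0],[[0,0,0],[0,0,-0.48],0]]'; python3 -c "
from h import *
h=np.array((.7211,.168));u=np.array((np.cos(.7144),np.sin(.7144)));print(h-.13*u)
plan((.58,-.2,.223,.6),(*(h-.13*u),.223,.7144))"
```

```text
t: 22.6
ee_pos: [0.5718, -0.3758, 0.1104]
orientation: [1.526, 2.746, 0.0]
contact_force: [-0.8, 1.2, 1.9]
grip_width: 0.0159
gripper_force: 30.0
t: 23.1
ee_pos: [0.573, -0.3768, 0.2346]
orientation: [1.523, 2.741, 0.0]
contact_force: [-0.3, -1.5, -1.9]
grip_width: 0.0154
gripper_force: 30.0
[0.62288676 0.08282865]
[0.0009, 0.0016, -0.0138] [0.5859, 0.3974, 0.0447] rows>= 5
[0.0008, 0.0017, -0.0502] [1.4557, 1.1408, 0.0424] rows>= 12
```

```bash
python3 -m handwheel '[[[0,0,-0.03],[0.75,0.57,0.03],0],[[0,0,-0.03],[0.75,0.57,0.03],0],[[0,0,-0.03],[0.75,0.57,0.03],0],[[0,0,-0.03],[0.75,0.57,0.03],0],[[0,0,-0.03],[0.75,0.57,0.03],0],[[0,0,-0.03],[0.75,0.57,0.03],0],[[0,0,-0.03],[0.75,0.57,0.03],0]]';python3 -c "
from h import *
plan((.6229,.0828,.223,.7144))"
```

```text
t: 23.68
ee_pos: [0.5946, -0.1321, 0.2207]
orientation: [-1.378, -2.819, -0.005]
contact_force: [0.5, 0.0, -3.3]
grip_width: 0.0156
gripper_force: 30.0
[0.0004, -0.0015, -0.0169] [0.6088, 0.6173, -0.0056] rows>= 6
```

```bash
python3 -m handwheel '[[[0,0,-0.017],[0.4,0.4,-0.006],0],[[0,0,-0.017],[0.4,0.4,-0.006],0],[[0,0,-0.017],[0.4,0.4,-0.006],0],[[0,0,-0.017],[0.5,0.5,-0.006],0],[[0,0,-0.017],[0.608,0.617,-0.006],0],[[0,0,-0.017],[0.608,0.617,-0.006],0],[[0,0,-0.017],[0.608,0.617,-0.006],0],[[0,0,-0.017],[0.608,0.617,-0.006],0],[[0,0,-0.017],[0.608,0.617,-0.006],0]]';python3 - <<'E'
from h import *
s=observe();h=np.array((.7211,.168));u=np.array((np.cos(.7144),np.sin(.7144)))
plan((*h,.222,.7144),(*h,.195,.7144))
# predicted tote overlay in side/top + hooks
p=[*s["ee_pos"][:2],.7144,s["ee_pos"][2]-.1104]
im=cams.camera("side")[:,:,::-1].copy()
for b in TOTE:
    q=cv2.convexHull(proj(place(b,p),"side").astype(np.float32)); cv2.polylines(im,[np.round(q*16).astype(int)],True,(0,0,255),1,cv2.LINE_AA,4)
cv2.imwrite("pics/s6.png",cv2.resize(im[110:290,260:440],None,fx=3.3,fy=3.3))
E
```

```text
t: 24.43
ee_pos: [0.6241, 0.0715, 0.2234]
orientation: [-1.321, -2.85, 0.002]
contact_force: [-0.2, 0.1, -2.5]
grip_width: 0.0156
gripper_force: 30.0
[-0.0005, 0.0, -0.0037] [0.0438, 0.5458, 0.0048] rows>= 4
[-0.0005, 0.0, -0.0037] [0.0438, 0.546, 0.1128] rows>= 4
```

View pics/s6.png

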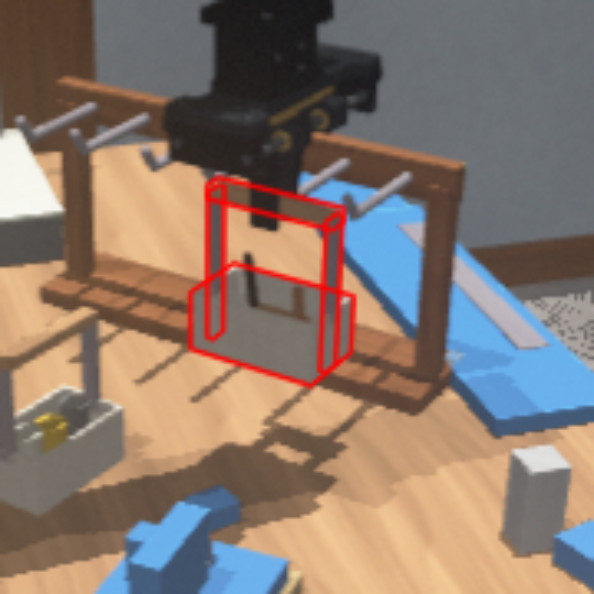

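The held tote matches the prediction (bar (275,205)) and hook0's tips (300,185), (350,215) lie ahead. Aligning sideways, then in and down.

```bash
python3 -m handwheel '[[[0,0,-0.004],[0.044,0,0.005],0],[[0,0,-0.004],[0.044,0.05,0.005],0],[[0,0,-0.004],[0.044,0.13,0.005],0],[[0,0,-0.004],[0.044,0.21,0.005],0],[[0,0,-0.004],[0.044,0.29,0.005],0],[[0,0,-0.004],[0.044,0.37,0.005],0],[[0,0,-0.004],[0.044,0.45,0.005],0],[[0,0,-0.004],[0.044,0.53,0.005],0],[[0,0,-0.004],[0.044,0.53,0.005],0],[[0,0,-0.004],[0.044,0.53,0.005],0]]';python3 -c "
from h import *
h=np.array((.7211,.168));u=np.array((np.cos(.7144),np.sin(.7144)))
print(observe()['contact_force'])
plan((*(h-.003*u),.195,.7144))"
```

```text
t: 25.32
ee_pos: [0.718, 0.1679, 0.222]
orientation: [-1.299, -2.859, 0.001]
contact_force: [0.0, -0.4, -2.6]
grip_width: 0.016
gripper_force: 30.0
[ 0.02054265 -0.3982221  -2.63214746]
[-0.0003, -0.0002, 0.0011] [-0.0079, -0.0021, 0.1082] rows>= 1
```

```bash
python3 -m handwheel '[[[0,0,0],[-0.005,0,0.03],0],[[0,0,0],[-0.005,0,0.06],0],[[0,0,0],[-0.005,0,0.08],0],[[0,0,0],[-0.005,0,0.095],0],[[0,0,0],[-0.005,0,0.105],0],[[0,0,0],[-0.005,0,0.11],0],[[0,0,0],[-0.005,0,0.11],0]]'
```

```text
t: 25.9
ee_pos: [0.7188, 0.1662, 0.196]
orientation: [-1.301, -2.859, -0.0]
contact_force: [-0.8, 0.3, -1.7]
grip_width: 0.0155
gripper_force: 30.0
```

```bash
python3 -m handwheel '[[[0,0,0],[0,0,0.004],0],[[0,0,0],[0,0,0.008],0],[[0,0,0],[0,0,0.008],0]]'
```

```text
t: 26.15
ee_pos: [0.7192, 0.1663, 0.1954]
orientation: [1.301, 2.859, 0.002]
contact_force: [-5.2, -2.6, 8.4]
grip_width: 0.0153
gripper_force: 30.0
```

```bash
python3 -m handwheel '[[[0,0,0],[0,0,-0.003],0.35],[[0,0,0],[0,0,-0.003],0.45],[[0,0,0],[0,0,-0.003],0.45],[[0,0,0],[0,0,-0.003],0.45],[[0,0,0],[0,0,-0.003],0.45],[[0,0,0],[0,0,-0.003],0.45],[[0,0,0],[0,0,-0.003],0.45],[[0,0,0],[0,0,-0.06],0.45],[[0,0,0],[0,0,-0.15],0.45],[[0,0,0],[0,0,-0.3],0.45],[[0,0,0],[0,0,-0.3],0.45],[[0,0,0],[0,-0.16,-0.3],0.45],[[0,0,0],[0,-0.32,-0.3],0.45],[[0,0,0],[0,-0.48,-0.3],0.45],[[0,0,0],[0,-0.64,-0.3],0.45],[[0,0,0],[0,-0.8,-0.3],0.5],[[0,0,0],[0,-0.9,-0.3],0.6],[[0,0,0],[0,-0.9,-0.3],0.6]]'; python3 totes.py '[(.3834,.2822,3.0723),(.4511,.1142,-.8936)]'; python3 -c "
from h import *
im=cams.camera('side')[:,:,::-1]; cv2.imwrite('pics/s7.png',cv2.resize(im[120:300,190:430],None,fx=3,fy=3))
im=cams.camera('top')[:,:,::-1]; cv2.imwrite('pics/t7.png',im)
plan((.4528,.115,.24,-.888))"
```

```text
t: 27.65
ee_pos: [0.5469, 0.0137, 0.2697]
orientation: [1.309, 2.855, 0.002]
contact_force: [-0.4, 0.4, -0.1]
grip_width: 0.0485
gripper_force: 0.0
(0.3834, 0.2822, 3.0723) {'top': 1593, 'side': 932} [1727, 990]
   -> [0.3825 0.2821 3.0877] 0.22
(0.4511, 0.1142, -0.8936) {'side': 1584} [1629, 1839]
   -> [ 0.4538  0.1176 -0.8605] 0.15
[[207.1, 163.4, 18.3, 42.9], [176.6, 314.6, 63.4, 27.8], [401.0, 309.1, 29.3, 36.9]] [[363.9, 187.1, 45.9, 60.5], [276.8, 233.8, 38.8, 60.7], [243.1, 211.0, 25.8, 58.2]]
[-0.0001, -0.0001, -0.4887] [0.5432, -0.0412, 0.1129] rows>= 13
```

View pics/s7.png

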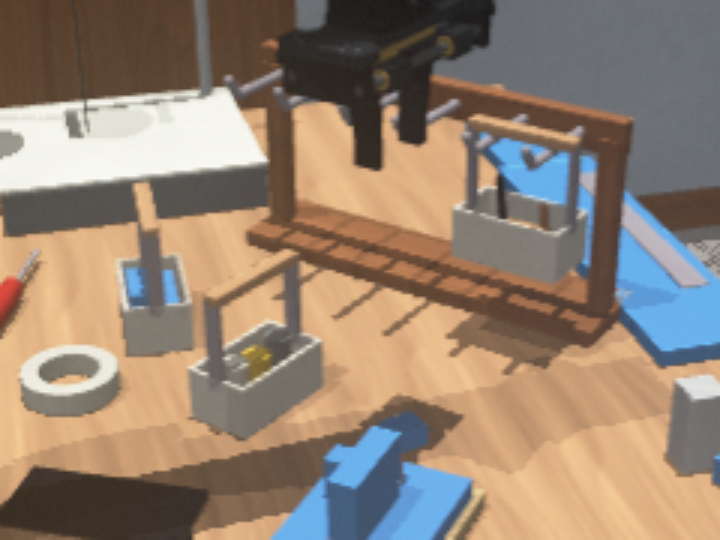

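Tote hangs level on hook0 at (515,190); the other two totes stand where they were. Next the middle tote.

```bash
python3 -m handwheel '[[[0,0,0.508],[0.54,-0.041,0.0],0.7],[[0,0,0.508],[0.54,-0.041,0.0],0.7],[[0,0,0.508],[0.54,-0.041,0.0],0.7],[[0,0,0.508],[0.54,-0.041,0.0],0.7],[[0,0,0.508],[0.54,-0.041,0.0],0.7],[[0,0,0.508],[0.54,-0.041,0.1],0.7],[[0,0,0.508],[0.54,-0.041,0.1],0.7],[[0,0,0.508],[0.54,-0.041,0.1],0.7],[[0,0,0.508],[0.54,-0.041,0.2],0.7],[[0,0,0.508],[0.54,-0.041,0.2],0.7],[[0,0,0.508],[0.54,-0.041,0.3],0.7],[[0,0,0.508],[0.54,-0.041,0.3],0.7],[[0,0,0.508],[0.54,-0.041,0.36],0.7],[[0,0,0.508],[0.54,-0.041,0.36],0.7],[[0,0,0.508],[0.54,-0.041,0.36],0.7]]'; python3 -c "
from h import *
plan((.452,.1155,.110,-.885))
cams.camera('side'); r=cams.cut_out('side','tote_a'); print([d['box'] for d in r])
M=min(r,key=lambda d:abs(d['box'][0]-277))
print(fit(TOTE,{'side':M['pixels']},(.452,.1155),[-.885]))"
```

```text
t: 29.2
ee_pos: [0.4528, 0.114, 0.1776]
orientation: [2.956, 1.064, -0.003]
contact_force: [0.2, -0.4, -0.7]
grip_width: 0.0608
gripper_force: 0.0
[-0.0001, 0.0006, 0.0017] [0.0018, -0.0067, 0.2705] rows>= 2
[[276.8, 232.7, 41.3, 60.6], [241.8, 209.6, 28.3, 56.4], [363.4, 187.3, 42.3, 60.3]]
(array([ 0.45451854,  0.11654126, -0.88479149]), np.float64(0.08546243276071491))
```

```bash
python3 -m handwheel '[[[0,0,0.002],[0.002,-0.004,0.1],0.7],[[0,0,0.002],[0.002,-0.004,0.2],0.7],[[0,0,0.002],[0.002,-0.004,0.27],0.7],[[0,0,0.002],[0.002,-0.004,0.27],0.7],[[0,0,0.002],[0.002,-0.004,0.27],0],[[0,0,0.002],[0.002,-0.004,0.27],0],[[0,0,0.002],[0.002,-0.004,0.27],0],[[0,0,0.002],[0.002,-0.004,0.27],0],[[0,0,0.002],[0.002,-0.004,0.27],0],[[0,0,0.002],[0.002,-0.004,0.27],0],[[0,0,0.002],[0.002,-0.004,0.27],0],[[0,0,0.002],[0.002,-0.004,0.27],0],[[0,0,0.002],[0.002,-0.004,0.27],0],[[0,0,0.002],[0.002,-0.004,0.27],0]]';  python3 -m handwheel '[[[0,0,0],[0,0,-0.1],0],[[0,0,0],[0,0,-0.2],0],[[0,0,0],[0,0,-0.3],0],[[0,0,0],[0,0,-0.4],0],[[0,0,0],[0,0,-0.45],0],[[0,0,0],[0,0,-0.45],0]]'; python3 -c "
from h import *
h=np.array((.6326,.27));u=np.array((np.cos(.7144),np.sin(.7144)));print(h-.14*u)
plan((*(h-.14*u),.222,.7144))"
```

```text
t: 30.47
ee_pos: [0.4527, 0.1148, 0.1111]
orientation: [-2.959, -1.056, 0.0]
contact_force: [-0.3, -0.2, 1.3]
grip_width: 0.0157
gripper_force: 29.9
t: 30.97
ee_pos: [0.4539, 0.115, 0.226]
orientation: [-2.958, -1.056, -0.007]
contact_force: [0.7, 0.1, -3.6]
grip_width: 0.0155
gripper_force: 29.9
[0.52683189 0.17827701]
[-0.0008, -0.0012, 0.4908] [0.386, -0.0112, 0.0176] rows>= 13
```

```bash
python3 -m handwheel '[[[0,0,-0.509],[0.0,-0.0,0.01],0],[[0,0,-0.509],[0.0,-0.0,0.01],0],[[0,0,-0.509],[0.0,-0.0,0.01],0],[[0,0,-0.509],[0.1,-0.0,0.015],0],[[0,0,-0.509],[0.1,-0.0,0.015],0],[[0,0,-0.509],[0.1,-0.0,0.015],0],[[0,0,-0.509],[0.2,-0.01,0.015],0],[[0,0,-0.509],[0.2,-0.01,0.015],0],[[0,0,-0.509],[0.2,-0.01,0.015],0],[[0,0,-0.509],[0.3,-0.01,0.015],0],[[0,0,-0.509],[0.3,-0.01,0.015],0],[[0,0,-0.509],[0.386,-0.011,0.015],0],[[0,0,-0.509],[0.386,-0.011,0.015],0],[[0,0,-0.509],[0.386,-0.011,0.015],0],[[0,0,-0.509],[0.386,-0.011,0.015],0],[[0,0,-0.509],[0.386,-0.011,0.015],0]]'; python3 -c "
from h import *
h=np.array((.6326,.27));u=np.array((np.cos(.7144),np.sin(.7144)));
plan((*(h-.003*u),.223,.7144),(*(h-.003*u),.1965,.7144))"
```

```text
t: 32.3
ee_pos: [0.5252, 0.1772, 0.2189]
orientation: [-1.311, -2.854, 0.002]
contact_force: [-0.9, 0.2, -3.6]
grip_width: 0.0151
gripper_force: 30.0
[-0.0005, -0.0001, -0.0015] [0.0013, 0.5557, -0.0172] rows>= 4
[-0.0005, -0.0001, -0.0015] [0.0013, 0.5559, 0.0888] rows>= 4
```

```bash
python3 -m handwheel '[[[0,0,-0.001],[0.001,0,-0.017],0],[[0,0,-0.001],[0.001,0.06,-0.017],0],[[0,0,-0.001],[0.001,0.14,-0.017],0],[[0,0,-0.001],[0.001,0.22,-0.017],0],[[0,0,-0.001],[0.001,0.3,-0.017],0],[[0,0,-0.001],[0.001,0.38,-0.017],0],[[0,0,-0.001],[0.001,0.46,-0.017],0],[[0,0,-0.001],[0.001,0.545,-0.017],0],[[0,0,-0.001],[0.001,0.545,-0.017],0],[[0,0,-0.001],[0.001,0.545,-0.017],0]]';python3 -c "
from h import *
h=np.array((.6326,.27));u=np.array((np.cos(.7144),np.sin(.7144)));
plan((*(h-.003*u),.1965,.7144))"; python3 -m handwheel '[[[0,0,0],[0,0,0.03],0],[[0,0,0],[0,0,0.06],0],[[0,0,0],[0,0,0.08],0],[[0,0,0],[0,0,0.095],0],[[0,0,0],[0,0,0.103],0],[[0,0,0],[0,0,0.103],0]]'
```

```text
t: 33.13
ee_pos: [0.6285, 0.2678, 0.2235]
orientation: [-1.301, -2.859, 0.001]
contact_force: [0.3, -0.6, -3.6]
grip_width: 0.0157
gripper_force: 30.0
[-0.0003, -0.0, 0.0006] [-0.004, 0.0063, 0.108] rows>= 1
t: 33.63
ee_pos: [0.6281, 0.267, 0.1978]
orientation: [-1.301, -2.859, 0.001]
contact_force: [0.1, 0.1, -3.5]
grip_width: 0.0156
gripper_force: 30.0
```

```bash
python3 -m handwheel '[[[0,0,0],[0,0,0.005],0],[[0,0,0],[0,0,0.01],0],[[0,0,0],[0,0,0.012],0],[[0,0,0],[0,0,0.012],0]]'
```

```text
t: 33.97
ee_pos: [0.6287, 0.2674, 0.1963]
orientation: [1.301, 2.859, 0.002]
contact_force: [-2.0, -1.1, 3.9]
grip_width: 0.0154
gripper_force: 30.0
```

```bash
python3 -m handwheel '[[[0,0,0],[0,0,-0.003],0.35],[[0,0,0],[0,0,-0.003],0.45],[[0,0,0],[0,0,-0.003],0.45],[[0,0,0],[0,0,-0.003],0.45],[[0,0,0],[0,0,-0.003],0.45],[[0,0,0],[0,0,-0.003],0.45],[[0,0,0],[0,0,-0.003],0.45],[[0,0,0],[0,0,-0.06],0.45],[[0,0,0],[0,0,-0.15],0.45],[[0,0,0],[0,0,-0.3],0.45],[[0,0,0],[0,0,-0.3],0.45],[[0,0,0],[0,-0.16,-0.3],0.45],[[0,0,0],[0,-0.32,-0.3],0.45],[[0,0,0],[0,-0.48,-0.3],0.45],[[0,0,0],[0,-0.64,-0.3],0.45],[[0,0,0],[0,-0.7,-0.3],0.5],[[0,0,0],[0,-0.7,-0.3],0.6]]'; python3 totes.py '[(.3834,.2822,3.0723)]'; python3 -c "
from h import *
plan((.3828,.282,.18,-.065))"
```

```text
t: 35.38
ee_pos: [0.4951, 0.1496, 0.2714]
orientation: [1.305, 2.857, 0.003]
contact_force: [0.7, 0.2, 0.6]
grip_width: 0.0445
gripper_force: 0.0
(0.3834, 0.2822, 3.0723) {'side': 970} [1727, 990]
   -> [0.3844 0.2857 3.0953] 0.081
[[226.1, 156.9, 58.2, 67.4], [391.5, 290.9, 18.2, 22.8], [202.9, 192.0, 18.1, 19.0]] [[364.6, 185.8, 42.8, 57.1], [241.7, 210.1, 26.8, 55.0], [324.5, 174.1, 39.7, 51.1], [300.2, 324.4, 103.1, 81.5]]
[0.0002, -0.0001, 0.2492] [0.6889, -0.0054, 0.3613] rows>= 7
```

```bash
python3 -m handwheel '[[[0,0,0.248],[0.69,-0.005,0.0],0.7],[[0,0,0.248],[0.69,-0.005,0.0],0.7],[[0,0,0.248],[0.69,-0.005,0.0],0.7],[[0,0,0.248],[0.69,-0.005,0.0],0.7],[[0,0,0.248],[0.69,-0.005,0.0],0.7],[[0,0,0.248],[0.69,-0.005,0.0],0.7],[[0,0,0.248],[0.69,-0.005,0.1],0.7],[[0,0,0.248],[0.69,-0.005,0.2],0.7],[[0,0,0.248],[0.69,-0.005,0.36],0.7],[[0,0,0.248],[0.69,-0.005,0.36],0.7],[[0,0,0.248],[0.69,-0.005,0.36],0.7]]'; python3 -c "
from h import *
plan((.3828,.2825,.110,-.062))
cams.camera('top'); r=cams.cut_out('top','tote_a'); print([d['box'] for d in r])"
```

```text
t: 36.5
ee_pos: [0.3816, 0.2813, 0.1793]
orientation: [-2.289, -2.152, 0.007]
contact_force: [0.4, 0.4, 1.1]
grip_width: 0.0612
gripper_force: 0.0
[-0.0009, 0.001, 0.0001] [0.0058, 0.0052, 0.2771] rows>= 2
[[179.4, 200.1, 68.2, 62.8], [225.9, 158.1, 56.3, 64.4], [182.8, 315.9, 51.8, 27.1]]
```

```bash
python3 -m handwheel '[[[0,0,0],[0.006,0.005,0.1],0.7],[[0,0,0],[0.006,0.005,0.2],0.7],[[0,0,0],[0.006,0.005,0.277],0.7],[[0,0,0],[0.006,0.005,0.277],0.7],[[0,0,0],[0.006,0.005,0.277],0],[[0,0,0],[0.006,0.005,0.277],0],[[0,0,0],[0.006,0.005,0.277],0],[[0,0,0],[0.006,0.005,0.277],0],[[0,0,0],[0.006,0.005,0.277],0],[[0,0,0],[0.006,0.005,0.277],0],[[0,0,0],[0.006,0.005,0.277],0],[[0,0,0],[0.006,0.005,0.277],0],[[0,0,0],[0.006,0.005,0.277],0],[[0,0,0],[0.006,0.005,0.277],0]]';  python3 -m handwheel '[[[0,0,0],[0,0,-0.1],0],[[0,0,0],[0,0,-0.2],0],[[0,0,0],[0,0,-0.3],0],[[0,0,0],[0,0,-0.4],0],[[0,0,0],[0,0,-0.455],0],[[0,0,0],[0,0,-0.455],0]]'; python3 -c "
from h import *
h=np.array((.5441,.372));u=np.array((np.cos(.7144),np.sin(.7144)));print(h-.14*u)
plan((*(h-.14*u),.224,.7144))"
```

```text
t: 37.77
ee_pos: [0.3835, 0.283, 0.1111]
orientation: [-2.289, -2.151, 0.0]
contact_force: [-1.0, 0.8, 1.0]
grip_width: 0.0157
gripper_force: 30.0
t: 38.27
ee_pos: [0.3847, 0.2837, 0.2275]
orientation: [-2.29, -2.151, -0.007]
contact_force: [-0.0, 0.3, -3.1]
grip_width: 0.0157
gripper_force: 30.0
[0.43833189 0.28027701]
[0.0013, -0.0006, -0.2472] [-0.0004, 0.215, 0.0148] rows>= 7
```

```bash
python3 -m handwheel '[[[0,0,-0.247],[0,0.05,0.01],0],[[0,0,-0.247],[0,0.05,0.01],0],[[0,0,-0.247],[0,0.1,0.01],0],[[0,0,-0.247],[0,0.1,0.01],0],[[0,0,-0.247],[0,0.15,0.015],0],[[0,0,-0.247],[0,0.2,0.015],0],[[0,0,-0.247],[0,0.215,0.015],0],[[0,0,-0.247],[0,0.215,0.015],0],[[0,0,-0.247],[0,0.215,0.015],0]]'; python3 -c "
from h import *
h=np.array((.5441,.372));u=np.array((np.cos(.7144),np.sin(.7144)));
plan((*(h-.003*u),.223,.7144),(*(h-.003*u),.1965,.7144))"
```

```text
t: 39.02
ee_pos: [0.4367, 0.2792, 0.2195]
orientation: [-1.308, -2.855, 0.003]
contact_force: [-0.4, 0.1, -2.9]
grip_width: 0.0156
gripper_force: 30.0
[-0.0008, -0.0001, -0.0008] [0.0004, 0.5558, -0.0152] rows>= 4
[-0.0008, -0.0001, -0.0008] [0.0004, 0.556, 0.0908] rows>= 4
```

```bash
python3 -m handwheel '[[[0,0,0],[0,0,-0.015],0],[[0,0,0],[0,0.06,-0.015],0],[[0,0,0],[0,0.14,-0.015],0],[[0,0,0],[0,0.22,-0.015],0],[[0,0,0],[0,0.3,-0.015],0],[[0,0,0],[0,0.38,-0.015],0],[[0,0,0],[0,0.46,-0.015],0],[[0,0,0],[0,0.545,-0.015],0],[[0,0,0],[0,0.545,-0.015],0],[[0,0,0],[0,0.545,-0.015],0]]';python3 -c "
from h import *
h=np.array((.5441,.372));u=np.array((np.cos(.7144),np.sin(.7144)));
plan((*(h-.003*u),.1965,.7144))"; python3 -m handwheel '[[[0,0,0],[0,0,0.03],0],[[0,0,0],[0,0,0.06],0],[[0,0,0],[0,0,0.08],0],[[0,0,0],[0,0,0.095],0],[[0,0,0],[0,0,0.105],0],[[0,0,0],[0,0,0.109],0],[[0,0,0],[0,0,0.113],0],[[0,0,0],[0,0,0.113],0]]'
```

```text
t: 39.85
ee_pos: [0.5399, 0.3694, 0.224]
orientation: [-1.305, -2.857, 0.002]
contact_force: [0.6, -0.4, -2.5]
grip_width: 0.016
gripper_force: 30.0
[-0.0004, -0.0001, -0.0002] [-0.0032, 0.0075, 0.11] rows>= 1
t: 40.52
ee_pos: [0.5403, 0.3688, 0.1966]
orientation: [1.305, 2.857, 0.0]
contact_force: [0.7, -0.7, -2.8]
grip_width: 0.0156
gripper_force: 30.0
```

```bash
python3 -m handwheel '[[[0,0,0],[0,0,0.005],0],[[0,0,0],[0,0,0.01],0],[[0,0,0],[0,0,0.01],0]]'; python3 -m handwheel '[[[0,0,0],[0,0,0],0],[[0,0,0],[0,0,0],0]]'
```

```text
t: 40.77
ee_pos: [0.5405, 0.369, 0.196]
orientation: [1.305, 2.857, 0.003]
contact_force: [-4.2, -3.6, 7.9]
grip_width: 0.0158
gripper_force: 30.0
t: 40.93
ee_pos: [0.5405, 0.3689, 0.196]
orientation: [1.305, 2.857, 0.003]
contact_force: [-3.8, -3.9, 7.9]
grip_width: 0.0159
gripper_force: 30.0
```

```bash
python3 -m handwheel '[[[0,0,0],[0,0,-0.003],0.35],[[0,0,0],[0,0,-0.003],0.45],[[0,0,0],[0,0,-0.003],0.45],[[0,0,0],[0,0,-0.003],0.45],[[0,0,0],[0,0,-0.003],0.45],[[0,0,0],[0,0,-0.003],0.45],[[0,0,0],[0,0,-0.003],0.45],[[0,0,0],[0,0,-0.06],0.45],[[0,0,0],[0,0,-0.15],0.45],[[0,0,0],[0,0,-0.3],0.45],[[0,0,0],[0,0,-0.4],0.45],[[0,0,0],[0,-0.16,-0.4],0.45],[[0,0,0],[0,-0.32,-0.4],0.45],[[0,0,0],[0,-0.48,-0.4],0.45],[[0,0,0],[-0.1,-0.6,-0.4],0.45],[[0,0,0],[-0.1,-0.6,-0.4],0.5],[[0,0,0],[-0.1,-0.6,-0.4],0.5],[[0,0,0],[-0.1,-0.6,-0.4],0.5]]'; python3 -c "
from h import *
a=cams.camera('side')[150:450,180:480,::-1]; b=cams.camera('top')[80:380,50:550,::-1]
cv2.imwrite('pics/f.png',np.hstack([a,b]))"
```

```text
t: 42.43
ee_pos: [0.4433, 0.252, 0.2944]
orientation: [1.305, 2.857, 0.002]
contact_force: [0.2, 1.8, 0.1]
grip_width: 0.0431
gripper_force: 0.0
```

View pics/f.png

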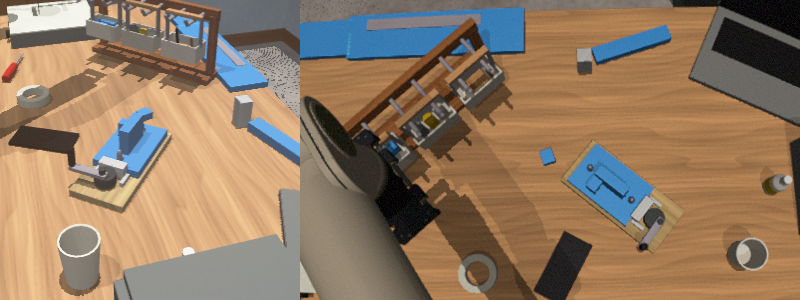

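All three totes hang on the rack, the section is locked in the jig, and the glue and cup are standing. One numeric check that the hanging totes are level and still, after a pause.

```bash
python3 -m handwheel '[[[0,0,0],[-0.5,-0.1,-0.1],0.5],[[0,0,0],[-0.5,-0.1,-0.1],0.5],[[0,0,0],[-0.5,-0.1,-0.1],0.5],[[0,0,0],[-0.5,-0.1,-0.1],0.5],[[0,0,0],[-0.5,-0.1,-0.1],0.5],[[0,0,0],[-0.5,-0.1,-0.1],0.5],[[0,0,0],[-0.5,-0.1,-0.1],0.5],[[0,0,0],[-0.5,-0.1,-0.1],0.5],[[0,0,0],[-0.5,-0.1,-0.1],0.5],[[0,0,0],[-0.5,-0.1,-0.1],0.5],[[0,0,0],[-0.5,-0.1,-0.1],0.5],[[0,0,0],[-0.5,-0.1,-0.1],0.5]]'; python3 - <<'E'
from h import *
for i in range(2):
  for n in("side","top"):
    cams.camera(n); L=cams.cut_out(n,"tote_a")
    for k,(x,y) in enumerate([(.719,.1663),(.6287,.2674),(.5405,.369)]):
        R=render(TOTE,[x,y,.7144,.0855],n)>.5
        print(n,k,max(round((d["pixels"]&R).sum()/(d["pixels"]|R).sum(),2) for d in L),end="; ")
print()
E
```

```text
t: 43.53
ee_pos: [0.5061, 0.1411, 0.3191]
orientation: [-1.305, -2.858, -0.0]
contact_force: [0.4, 0.3, 0.5]
grip_width: 0.0436
gripper_force: 0.0
side 0 0.87; side 1 0.85; side 2 0.83; top 0 0.84; top 1 0.0; top 2 0.04; side 0 0.86; side 1 0.86; side 2 0.81; top 0 0.84; top 1 0.0; top 2 0.04;
```

```bash
python3 -c "
from cell import job; print(job.finish_job())"
```

```text
the job is handed in; nothing more can be done
None
```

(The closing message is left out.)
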